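# Zero a dosing hopper's slide gate by feel and open it exactly two crank turns

## Task

Set the dosing hopper for its test run: turn the crank clockwise until you feel the slide gate come home on its rubber seat - gently, do not lean on it - then back it off exactly two full turns, and swing the red-balled brake lever all the way back, away from you, so the setting is locked. Leave the bin under the spout, the scale and the timer where they stand.

Things in the scene. Friction and masses are not known exactly. Their poses are not given: they have to be found in the camera images.
- dispenser: grey and steel bench dosing hopper (350 x 250 x 325 mm with lever and crank), fixed to the table; origin on the table straight under the crank's upright axis; +x points back to its funnel, -x to the spout in front, +z up. Crossbar top at z = 250 mm; funnel behind (x over 30 mm) up to z = 246 mm.
- crank_axis (a point): point on the upright axis of the crank, level with the middle of the crank's grip (301 mm above the table). The grip's centre runs round it on a circle of 60 mm radius. Clockwise seen from above lowers the gate, anticlockwise raises it, by 0.5 mm a turn (fine thread); running drag is about 1.7 N at the grip. The crank stays where it is left.
- grip_center (a point): centre of the crank's black rubber-sleeved upright grip: barrel-shaped, 20 to 25 mm across, 48 mm tall (24 mm above and below this point), spinning freely on its pin, so that it can be held without turning the hand. Under it is the flat crank arm (its top 28 mm below this point).
- gate_edge (a point): middle of the lower edge of the aluminium gate plate (86 mm wide), which slides up and down in front of the chute. At the start it is open by an unknown 0.35 to 1.05 crank turns; at what crank angle it meets its rubber seat differs each time and shows only as resistance: at the grip about 1.7 N more for each mm turned past first touch. 5 to 10 N seats it; over about 20 N bruises the seat.
- brake_ball (a point): centre of the red ball (28 mm across) on the brake lever, left of the crossbar. The lever (85 mm) turns about a level cross shaft that lies 39.7 mm in front of the crank axis, 212 mm above the table, along the dispenser's y; this ball is 155 mm to the left (+y) of the crank axis. Ball and rod have free space in front and behind.
- brake (a joint): angle of the brake lever, rad: 0 = leaning 0.7 rad from upright toward the spout (free; it starts between 0 and 0.2), 1.2 = leaning 0.5 rad toward the funnel, at its stop: a cam then pinches the spindle drum and the crank is locked. Needs about 1.5 N at the ball, up to about 6 N near the end; stays where it is left.
- catch_bin: low black insert bin, 397 x 162 x 71 mm, standing under the spout with its long side across; origin at the centre of its underside. Stays where it is.
- bench_scale: dark flat bench scale, 208 x 206 x 46 mm, to the right of the hopper; origin at the centre of its underside. Stays where it is.
- timer: clockwork kitchen timer with a red knob, 62 x 62 x 51 mm; origin at the centre of its underside. Stays where it is.

How it is judged:
On the way, in this order (a step that is already met when the one before it is completed fails the run):
1. the gate has come down onto its rubber seat (z of gate_edge in the frame of dispenser below 0.0975 m), for 0.1 s.
2. the gate has been opened by two turns of the crank from the seat (1 mm, within an eighth of a turn) (z of gate_edge in the frame of dispenser between 0.0984375 and 0.0985625 m), for 0.2 s.
At the end, for the whole second after the job is handed in: the gate stands open by two crank turns from first touch of its seat (1 mm, within an eighth of a turn), the brake lever is swung over to at least 1.0 of its 1.2 rad and at rest, and everything is let go (all of step 2 and value of joint brake above 1 rad and velocity of joint brake below 0.1 rad/s and linear speed of catch_bin below 0.02 m/s).
It fails at once if the gate is screwed hard into its rubber seat (more than about 20 N at the grip: 12 mm of grip travel past first touch) (z of gate_edge in the frame of dispenser below 0.0974838 m).
It fails at once if the catch bin, the scale or the timer is pushed more than 3 cm from its place (distance of any of bench_scale, catch_bin, timer from where it was at the start of the episode above 0.03 m).
It also fails if it takes over 72 s, if anything falls off the work surface, if the arm or the gripper's body presses on something with over 40 N, if the wrist force passes 120 N, or if a joint passes its speed limit or range.

## Robot

A 6-joint arm with a two-finger parallel gripper is mounted at the origin on a cart in front of the work surface, level with it; the furniture and walls round the work are solid. World frame = base frame: x ahead of the robot, y to its left, z up, the work surface at z = 0. Lengths are in m, angles in rad, forces in N, time in s.
With the tool pointing down it reaches from about 0.375 to 0.975 m from the base axis. Payload 3.8 kg.
Tool frame: the origin (TCP) lies on the centre line of the jaws, within the pads' length; the fingertips stand 25 mm ahead of it and the grasp point (between the pads) lies 6 mm ahead of it; z points along the fingers, y is the direction in which the jaws open and shut (so a half turn about z gives the same grasp; the last joint's range is limited). The gripper opens to 85 mm and grips with 20 to 120 N. Pads are 22 mm wide; open, the fingers measure 114 mm over their backs; the gripper's body (76 mm by 85 mm) begins 54 mm behind the grasp point. The pads swing forward as they close: fully open they stand 13 mm farther back than shut.
Start: joints at [-1.297, 0.264, 1.604, -0, 1.274, -0.037], TCP at [0.206, -0.643, 0.256] pointing down, gripper open.
Joint ranges: [-2.63, 2.63], [-0.94, 2.18], [0.31, 2.57], [-1.31, 4.45], [0, 2.66], [-2.55, 2.55]. Speed limits (rad/s): [2.57, 2.57, 3.14, 3.14, 3.14, 3.14].

## Interface

Orientations are given as a rotation vector (axis times angle).
In Python, from workcell import bot gives the robot as it stands.
- The arm moves only by the tool servo_tool, never from a script. Its argument "moves" is a list of rows, each a list of 3 entries, a list of its own where there are three numbers: the closure in counts, from 0 (fully open) to 255 (shut), then the shift along the tool's x, y, z in m, then the turn about the tool's z in rad. A call has exactly 8 rows; each row shifts and turns the pose as measured when the row begins, along the tool's axes as they then stand; what a row does not reach is not made up. A row lasts 1/12 s, in which the tool goes at most 41.7 mm and 7.16 degrees, less where a joint would pass 70% of its speed; a pose out of reach is approached as far as the arm can. A call is refused whole if a number of a shift passes 0.0417 or a number of a turn 0.125, either way. A call with a gripper value outside its range is refused whole. The fingers move at their own pace and stop on an object; "newtons" is the grip in N (left out, the last holds). Time passes only in rows, so rows that do not move let the fingers close, or fill a call up. It gives the time, the measured TCP pose, the force and the opening at its end, in the units of the state.
- bot.read_state(): the state, without advancing time (a new reading comes with each control period).
- bot.read_camera(name): name is "scene" or "top"; returns a dict with "pixels" (480x640x3 uint8, red, green, blue), "depth" (480x640 float32, m along the optical axis (not along the pixel's ray), 0 where there is no reading), "intrinsics" (3x3 intrinsics, pixels), "R" (3x3) and "t" (3): a world point X has camera coordinates R X + t. Camera axes: x right, y down, z forward; pixel columns grow to the right and rows downward; lengths in m; the calibration is good to about 2 mm. A picture is of the moment at which its call begins.
- bot.finish_job(): hands the job in, once; it reports no verdict.
The state is a dict: "time": time; "q": joint angles; "joint_vel": joint speeds; "joint_torque": joint torques, N m; "tool_pos": TCP position; "tcp_rot": TCP orientation; "wrist_force": force on the tool from outside, world axes, zero at the start; "torque": the same for the moment, N m; "width": opening from 0.0 (shut) to 1.0 (fully open).
Only numpy, scipy, OpenCV 4.12 (cv2) and the standard library are available. Lean on these libraries where they do the work, as an engineer would, in place of code of your own. Each camera call takes 0.05 s, during which the arm holds its last target.

## Working session

There is one attempt and no reset: what is moved stays moved. The work goes in short steps, Python scripts to look and compute and a tool call to move; the robot and the scene stay as the last step left them, time stands still between calls to the robot, and variables do not carry over. Pictures are saved under pics/ and viewed, and the job is handed in when it is done.

Besides the shell and the picture viewer there is one more tool, called after "Call:" as a command line: name --argument value ..., lists and objects as JSON in quotes. servo_tool: Moves the arm, as the interface text tells. Its arguments: {"type":"object","properties":{"moves":{"type":"array","items":{"type":"array"}},"newtons":{"type":"number"}},"required":["moves"]}

```bash
mkdir -p pics; ls; python3 - <<'E'
from workcell import bot
import cv2,numpy as np
print(bot.read_state())
for n in("scene","top"):
    c=bot.read_camera(n); cv2.imwrite(f"pics/{n}0.png",c["pixels"][:,:,::-1]); np.savez(f"{n}0.npz",**c)
    print(n,c["intrinsics"],c["R"],c["t"], -c["R"].T@c["t"])
E
```

```text
pics
{'time': 0.0, 'q': array([-1.29686961e+00,  2.64767046e-01,  1.60537439e+00, -1.77318175e-06,
        1.27370505e+00, -3.68662580e-02]), 'joint_vel': array([ 0.00064232,  0.00039066, -0.00058781, -0.00049898,  0.00093115,
        0.0005212 ]), 'joint_torque': array([ 1.16472809e-03, -5.15101719e+01, -3.67315543e+01, -1.06414195e-04,
        1.28106301e-02, -7.35313591e-06]), 'tool_pos': array([ 0.20626043, -0.64200335,  0.2549524 ]), 'tcp_rot': array([-3.10152622e+00, -4.85884470e-01,  4.20995401e-04]), 'wrist_force': array([-0.26113261, -0.13880416,  0.47674196]), 'torque': array([-0.02090959, -0.01739291, -0.02397821]), 'width': 1.001062669825687}
scene [[530.43043106   0.         321.24714282]
 [  0.         530.43043106 240.34634359]
 [  0.           0.           1.        ]] [[ 0.35686874  0.93414352 -0.0045362 ]
 [ 0.78300263 -0.30176997 -0.54391338]
 [-0.50946205  0.19055382 -0.83912911]] [-0.14831274 -0.34342214  1.70561315] [ 1.1907738  -0.29010021  1.24376497]
top [[453.46587817   0.         312.54397599]
 [  0.         453.46587817 237.71443373]
 [  0.           0.           1.        ]] [[-0.01918176 -0.99928377  0.0326192 ]
 [-0.99489853  0.01584545 -0.09962852]
 [ 0.0990403  -0.03436384 -0.99448989]] [-0.05355597  0.54504277  1.05572946] [ 0.43667519 -0.02587514  1.10596104]
```

View pics/scene0.png

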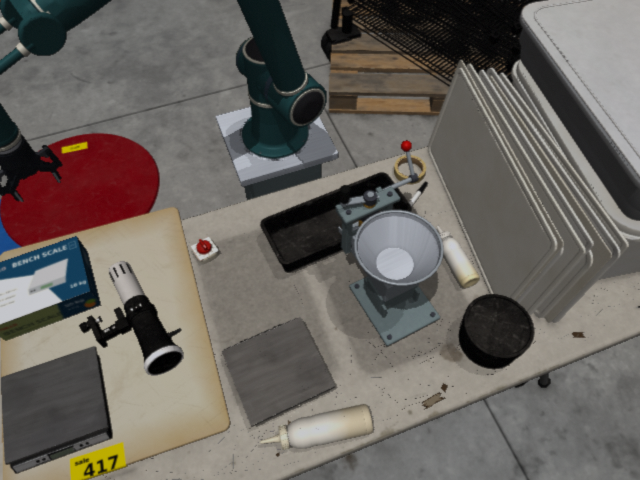

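View pics/top0.png

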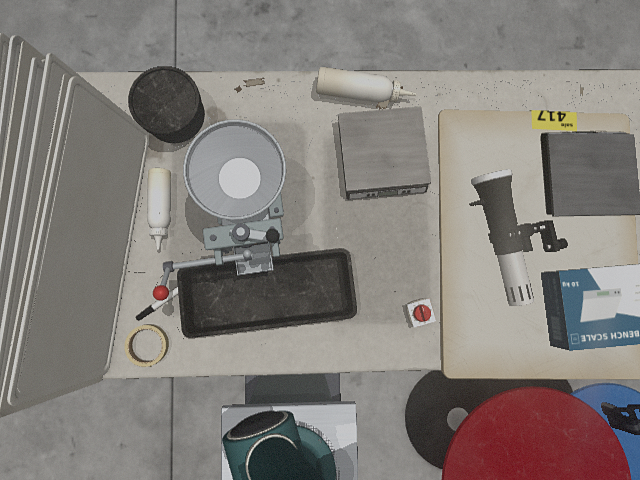

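The top view shows the black grip near (272,236), the red ball near (160,292) and the funnel at (236,170). The bin is at (268,292), the scale at (384,152) and the timer at (421,313). I'll zoom in and measure.

```bash
cat > h.py <<'E'
import numpy as np,cv2
from workcell import bot
def load(n): return dict(np.load(n))
def ray(c,u,v,z):
    K,R,t=c["intrinsics"],c["R"],c["t"]
    d=R.T@np.linalg.inv(K)@np.array([u,v,1.]); o=-R.T@t
    return o+d*(z-o[2])/d[2]
def proj(c,X):
    p=c["intrinsics"]@(c["R"]@np.array(X)+c["t"]); return p[:2]/p[2]
def pt(c,u,v):
    z=c["depth"][int(v),int(u)]
    return c["R"].T@(np.linalg.inv(c["intrinsics"])@np.array([u,v,1.])*z-c["t"])
def cloud(c):
    v,u=np.mgrid[:480,:640]; z=c["depth"]
    P=np.stack([u*z,v*z,z],-1)@np.linalg.inv(c["intrinsics"]).T
    P=np.einsum('ji,hwj->hwi',c["R"],P-0) - c["R"].T@c["t"]
    P[z==0]=np.nan
    return P
def tri(c1,p1,c2,p2):
    P=[c["intrinsics"]@np.c_[c["R"],c["t"]] for c in(c1,c2)]
    X=cv2.triangulatePoints(P[0],P[1],np.array(p1,float).reshape(2,1),np.array(p2,float).reshape(2,1)); return (X[:3]/X[3]).ravel()
E
python3 - <<'E'
from h import *
s,t=load("scene0.npz"),load("top0.npz")
def crop(c,x0,y0,w,h,f,n):
    cv2.imwrite(n,cv2.resize(c["pixels"][y0:y0+h,x0:x0+w,::-1],None,fx=f,fy=f,interpolation=cv2.INTER_CUBIC))
crop(t,140,190,160,120,5,"pics/t0c.png"); crop(s,320,130,130,100,6,"pics/s0c.png")
ctr=[]
for n,c in(("s",s),("t",t)):
    im=c["pixels"].astype(int); m=((im[...,0]>120)&(im[...,1]<70)&(im[...,2]<70)).astype(np.uint8)
    k,l,st,ce=cv2.connectedComponentsWithStats(m)
    for i in range(1,k):
        if st[i,4]>20: print(n,st[i],ce[i])
Pt=cloud(t)
# grip: dark and high
im=t["pixels"].max(2)
m=((Pt[...,2]>0.30)&(im<90)&(Pt[...,2]<.4)).astype(np.uint8)
k,l,st,ce=cv2.connectedComponentsWithStats(m)
for i in range(1,k):
    if st[i,4]>10: print("dark",st[i],ce[i],np.nanmedian(Pt[l==i],0))
Ps=cloud(s)
m=((Ps[...,2]>0.28)&(s["pixels"].max(2)<100)&(Ps[...,2]<.4)&(Ps[...,0]>.3)).astype(np.uint8)
k,l,st,ce=cv2.connectedComponentsWithStats(m)
for i in range(1,k):
    if st[i,4]>10: print("sdark",st[i],ce[i],np.nanmedian(Ps[l==i],0))
E
```

```text
s [402 141   9   7  52] [406.07692308 143.96153846]
s [197 239  13  13  83] [202.3253012  245.14457831]
t [153 286  14  13 144] [159.50694444 292.26388889]
t [421 305  10  16  28] [426.25       311.89285714]
t [ 444  389  178   91 6892] [524.12304121 433.21314568]
t [581 436   8   8  23] [584.2173913  439.69565217]
t [621 450   9  25  36] [625.83333333 462.02777778]
t [597 470  11  10  46] [602.5        475.54347826]
t [609 472   9   8  29] [612.5862069  475.86206897]
dark [15 42  6  5 14] [17.57142857 43.71428571] [0.87089213 0.46530247 0.32214199]
dark [266 228  14  15 151] [272.08609272 234.96688742] [0.52071693 0.01727773 0.32054578]
dark [609 404  31  31 562] [627.79537367 419.72241993] [ 0.19567072 -0.57875853  0.32225837]
dark [230 426  55  54 479] [246.84551148 452.21085595] [0.15595086 0.0718193  0.30806517]
dark [251 429  13   6  32] [256.34375 431.21875] [0.18703843 0.04900873 0.30147268]
dark [248 437  55  43 761] [267.00131406 451.83442838] [0.18114814 0.02977977 0.36687631]
sdark [ 522   40  118  181 3864] [582.49456522 135.48731884] [0.61115167 0.5602811  0.3618948 ]
s
[... 312 characters left out ...]
.88867439 188.32882883] [0.69023152 0.42378288 0.30894578]
sdark [ 463   82   91  174 1452] [510.15702479 172.19834711] [0.60533379 0.39959437 0.29394074]
sdark [523  94   8  10  12] [526.83333333  98.58333333] [0.38761223 0.58517159 0.28210918]
sdark [502 138  60 118 218] [541.05045872 210.40825688] [0.74510719 0.39183013 0.314049  ]
sdark [401 146  11   5  24] [405.66666667 148.70833333] [0.43440188 0.21189462 0.28215641]
sdark [340 185  11  19 173] [344.73988439 193.6416185 ] [0.52882971 0.01418862 0.31264769]
sdark [364 190  13  12  71] [369.98591549 195.88732394] [0.53497812 0.07341018 0.28180274]
sdark [584 252   6  11  27] [587.55555556 256.48148148] [0.84772584 0.43543007 0.28540271]
```

View pics/t0c.png

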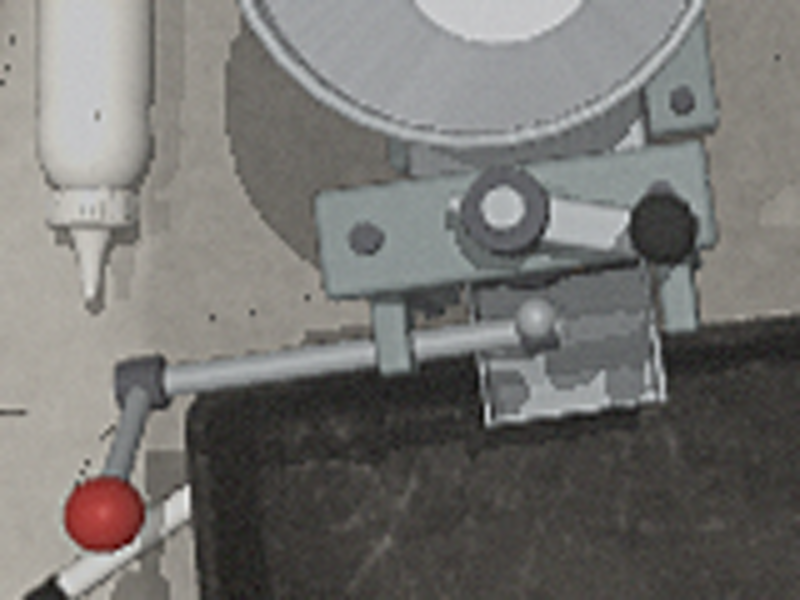

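View pics/s0c.png

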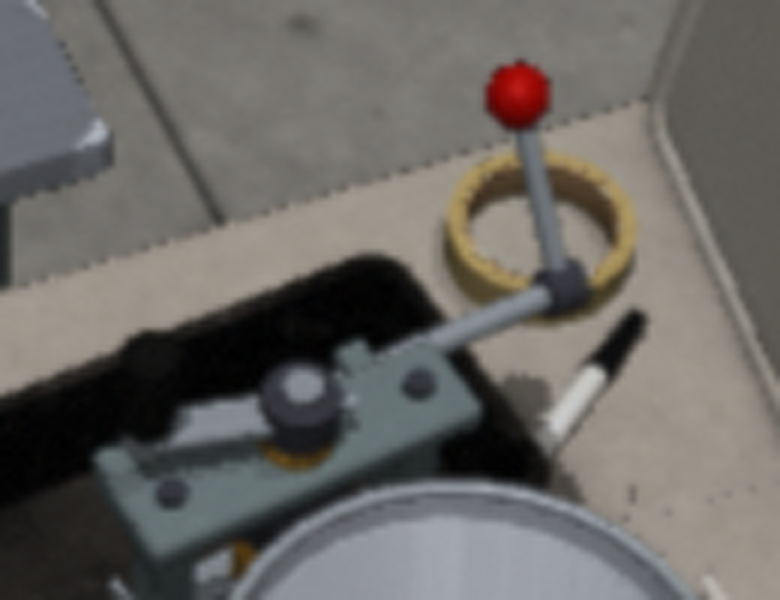

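```bash
python3 - <<'E'
from h import *
s,t=load("scene0.npz"),load("top0.npz")
ball=tri(s,(406.3,145.8),t,(160.7,292.5)); print("ball",ball)
for z in(.28,.285,.29): print("hub",z,ray(t,240.6,231.6,z),ray(s,370.5,193.8,z))
print("hubtri",tri(s,(370.5,193.8),t,(240.6,231.6)))
print("grip",ray(t,272.4,235.5,.325), ray(s,344.7,193.6,.301))
# crossbar corners z=.25: crop t (318,195),(705,140),(718,245),(330,297)
C=[ray(t,140+x/5,190+y/5,.25) for x,y in((318,195),(705,140),(718,245),(330,297))]
print("cb",np.round(C,4), np.mean(C,0)); 
e=(C[0]-C[1])+(C[3]-C[2]); print("yaw from crossbar",np.arctan2(-e[0],e[1]))
# shaft ends
a=ray(t,140+165/5,190+380/5,.212);b=ray(t,140+500/5,190+333/5,.212);e=a-b;print("yaw shaft",np.arctan2(-e[0],e[1]),a,b)
E
```

```text
ball [0.42496844 0.21933983 0.28249226]
hub 0.28 [0.53223287 0.07668512 0.28      ] [0.52738396 0.07963864 0.28      ]
hub 0.285 [0.5316544  0.07606427 0.285     ] [0.53082562 0.07772044 0.285     ]
hub 0.29 [0.53107594 0.07544341 0.29      ] [0.53426728 0.07580224 0.29      ]
hubtri [0.53172862 0.07659921 0.28648023]
grip [0.5193994 0.0164458 0.325    ] [0.52046007 0.01778519 0.301     ]
cb [[ 0.5417  0.1499  0.25  ]
 [ 0.5606  0.0038  0.25  ]
 [ 0.5203 -0.0006  0.25  ]
 [ 0.503   0.1452  0.25  ]] [0.53141636 0.07459085 0.25      ]
yaw from crossbar 0.12319533699977596
yaw shaft 0.12312956637926231 [0.47460515 0.21658343 0.212     ] [0.49070717 0.086472   0.212     ]
```

Triangulated positions (world, m):

| Item | Position |
|---|---|
| Crank axis | ≈ (0.5315, 0.0755) |
| Dispenser yaw | 0.123 rad |
| Grip | ≈ (0.520, 0.017) |
| Ball | ≈ (0.425, 0.219, 0.282) |

The ball fits the lever geometry at brake ≈ 0.1. I'll plan the approach with jaws along world x, square to the crank arm.

```bash
cat >> h.py <<'E'
from scipy.spatial.transform import Rotation as Ro
def yaw(s):
    x=Ro.from_rotvec(s["tcp_rot"]).as_matrix()[:,0]; return np.arctan2(x[1],x[0])
def show():
    s=bot.read_state(); w=s["wrist_force"]
    print("t %.2f pos %s yaw %.3f tilt %.3f F %s w %.3f"%(s["time"],np.round(s["tool_pos"],4),yaw(s),Ro.from_rotvec(s["tcp_rot"]).as_matrix()[2,2],np.round(w,2),s["width"])); return s
def rows(p,psi,wps,g,tgt=None,tmax=.12):
    """wps: list of world points, one per row"""
    p=np.array(p,float);out=[]
    for w in wps:
        d=np.array(w)-p; dt=0
        if tgt is not None: dt=float(np.clip(-(tgt-psi),-tmax,tmax))
        r=[d[0]*np.cos(psi)+d[1]*np.sin(psi), d[0]*np.sin(psi)-d[1]*np.cos(psi), -d[2]]
        out.append([g,[round(float(x),4) for x in r],round(dt,3)]); p=np.array(w); psi-=dt
    return out
E
python3 - <<'E'
from h import *
s=show()
p=s["tool_pos"]; goal=np.array([.520,.017,.40])
n=20
w=[]
for i in range(1,n+1):
    f=i/n; q=p+(goal-p)*f; q[2]=p[2]+min(.145,i*.02); w.append(q)
import json
for r in rows(p,yaw(s),w,0,np.pi/2): print(json.dumps(r),end=",")
E
```

```text
t 0.10 pos [ 0.2063 -0.6421  0.2551] yaw 0.311 tilt -1.000 F [ 0.63  0.48 -0.51] w 0.998
[0, [0.025, -0.0266, -0.02], -0.12],[0, [0.028, -0.0234, -0.02], -0.12],[0, [0.0306, -0.0199, -0.02], -0.12],[0, [0.0328, -0.0161, -0.02], -0.12],[0, [0.0345, -0.012, -0.02], -0.12],[0, [0.0357, -0.0078, -0.02], -0.12],[0, [0.0363, -0.0035, -0.02], -0.12],[0, [0.0365, 0.0009, -0.005], -0.12],[0, [0.0361, 0.0052, -0.0], -0.12],[0, [0.0352, 0.0095, -0.0], -0.12],[0, [0.0338, 0.0137, -0.0], -0.06],[0, [0.033, 0.0157, -0.0], -0.0],[0, [0.033, 0.0157, -0.0], -0.0],[0, [0.033, 0.0157, -0.0], -0.0],[0, [0.033, 0.0157, -0.0], -0.0],[0, [0.033, 0.0157, -0.0], -0.0],[0, [0.033, 0.0157, -0.0], -0.0],[0, [0.033, 0.0157, -0.0], -0.0],[0, [0.033, 0.0157, -0.0], -0.0],[0, [0.033, 0.0157, -0.0], -0.0],
```

Call:
servo_tool --moves '[[0,[0.025,-0.0266,-0.02],-0.12],[0,[0.028,-0.0234,-0.02],-0.12],[0,[0.0306,-0.0199,-0.02],-0.12],[0,[0.0328,-0.0161,-0.02],-0.12],[0,[0.0345,-0.012,-0.02],-0.12],[0,[0.0357,-0.0078,-0.02],-0.12],[0,[0.0363,-0.0035,-0.02],-0.12],[0,[0.0365,0.0009,-0.01],-0.12]]' --newtons 40

```text
time: 0.77
tool_pos: [0.3258, -0.3729, 0.3972]
tcp_rot: [-2.481, -1.888, -0.009]
wrist_force: [1.3, -0.6, 0.1]
width: 1.003
```

```bash
python3 - <<'E'
from h import *
s=show()
p=s["tool_pos"]; goal=np.array([.520,.017,.37])
w=[p+(goal-p)*i/14 for i in range(1,15)]
import json
for r in rows(p,yaw(s),w,60,np.pi/2): print(json.dumps(r),end=",")
E
```

```text
t 0.77 pos [ 0.3258 -0.3729  0.3972] yaw 1.301 tilt -1.000 F [ 1.33 -0.6   0.12] w 1.003
[60, [0.0305, 0.0059, 0.0019], -0.12],[60, [0.0296, 0.0096, 0.0019], -0.12],[60, [0.0283, 0.013, 0.0019], -0.03],[60, [0.0278, 0.0139, 0.0019], -0.0],[60, [0.0278, 0.0139, 0.0019], -0.0],[60, [0.0278, 0.0139, 0.0019], -0.0],[60, [0.0278, 0.0139, 0.0019], -0.0],[60, [0.0278, 0.0139, 0.0019], -0.0],[60, [0.0278, 0.0139, 0.0019], -0.0],[60, [0.0278, 0.0139, 0.0019], -0.0],[60, [0.0278, 0.0139, 0.0019], -0.0],[60, [0.0278, 0.0139, 0.0019], -0.0],[60, [0.0278, 0.0139, 0.0019], -0.0],[60, [0.0278, 0.0139, 0.0019], -0.0],
```

Call:
servo_tool --moves '[[60,[0.0365,0.007,0.002],-0.12],[60,[0.0355,0.0115,0.002],-0.12],[60,[0.034,0.0155,0.002],-0.03],[60,[0.0334,0.0167,0.002],0],[60,[0.0334,0.0167,0.002],0],[60,[0.0334,0.0167,0.002],0],[60,[0.0334,0.0167,0.002],0],[60,[0.0334,0.0167,0.002],0]]'

```text
time: 1.43
tool_pos: [0.4581, -0.0903, 0.3889]
tcp_rot: [-2.195, -2.23, -0.015]
wrist_force: [0.7, 0.6, -0.4]
width: 0.765
```

```bash
python3 - <<'E'
from h import *
s=show()
p=s["tool_pos"]; goal=np.array([.520,.017,.37])
print(goal-p)
E
```

```text
t 1.43 pos [ 0.4581 -0.0903  0.3889] yaw 1.587 tilt -1.000 F [ 0.68  0.57 -0.44] w 0.765
[ 0.0618856   0.10732571 -0.01889006]
```

Call:
servo_tool --moves '[[60,[0.0268,0.0155,0.002],0.016],[60,[0.0268,0.0155,0.002],0],[60,[0.0268,0.0155,0.002],0],[60,[0.0268,0.0155,0.002],0],[60,[0,0,0.004],0],[60,[0,0,0.004],0],[60,[0,0,0],0],[60,[0,0,0],0]]'

```text
time: 2.1
tool_pos: [0.5207, 0.0312, 0.3691]
tcp_rot: [-2.196, -2.219, -0.01]
wrist_force: [0.6, 0.5, 0.5]
width: 0.761
```

```bash
python3 - <<'E'
from h import *
s=show()
c=bot.read_camera("scene");np.savez("scene1.npz",**c)
cv2.imwrite("pics/s1.png",cv2.resize(c["pixels"][110:230,280:440,::-1],None,fx=5,fy=5,interpolation=cv2.INTER_CUBIC))
c=bot.read_camera("top");np.savez("top1.npz",**c)
cv2.imwrite("pics/t1.png",cv2.resize(c["pixels"][180:300,180:340,::-1],None,fx=5,fy=5,interpolation=cv2.INTER_CUBIC))
E
```

```text
t 2.10 pos [0.5207 0.0312 0.3691] yaw 1.581 tilt -1.000 F [0.63 0.51 0.52] w 0.761
```

View pics/s1.png

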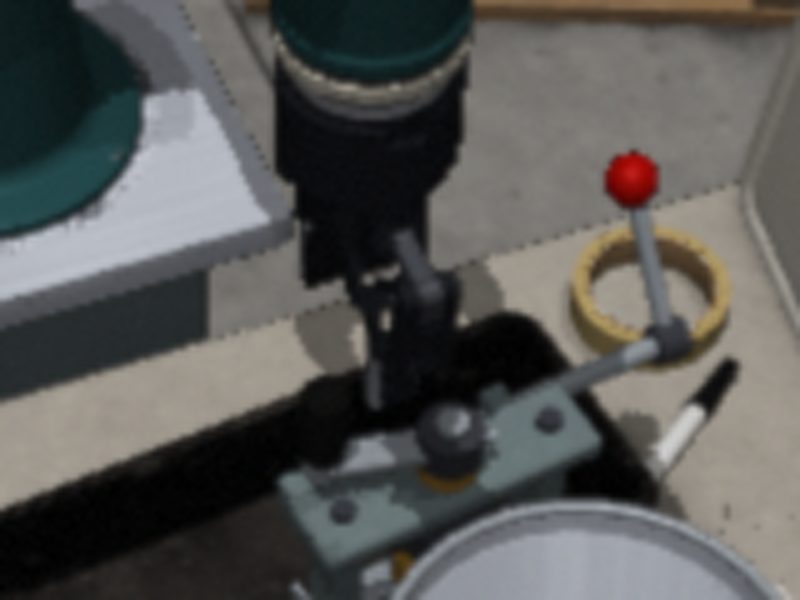

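View pics/t1.png

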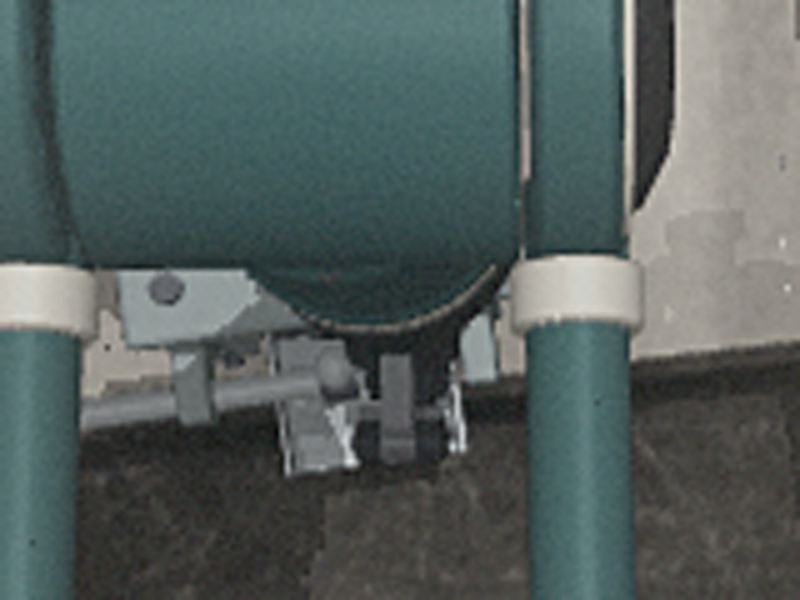

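The scene view shows the fingers beside the grip (grip about (345,193) in full-image pixels). The TCP is 14 mm too far in +y, so I'll shift it, descend, check the force, then close.

Call:
servo_tool --moves '[[60,[-0.014,-0.0005,0],0.005],[60,[0,0,0],0],[60,[0,0,0.01],0],[60,[0,0,0.01],0],[60,[0,0,0.01],0],[60,[0,0,0.005],0],[60,[0,0,0],0],[60,[0,0,0],0]]'

```text
time: 2.87
tool_pos: [0.5183, 0.0138, 0.3309]
tcp_rot: [-2.212, -2.205, -0.013]
wrist_force: [0.1, -0.6, 0.6]
width: 0.766
```

```bash
python3 - <<'E'
from h import *
s=show()
E
```

```text
t 2.87 pos [0.5183 0.0138 0.3309] yaw 1.568 tilt -1.000 F [ 0.1  -0.63  0.65] w 0.766
```

Call:
servo_tool --moves '[[60,[0.003,0.001,0.006],0],[60,[0,0.0005,0.008],0],[60,[0,0,0.007],0],[60,[0,0,0.003],0],[150,[0,0,0],0],[200,[0,0,0],0],[255,[0,0,0],0],[255,[0,0,0],0]]' --newtons 30

```text
time: 3.53
tool_pos: [0.5201, 0.0186, 0.3042]
tcp_rot: [-2.21, -2.206, -0.013]
wrist_force: [0.1, 1.3, -0.9]
width: 0.277
```

```bash
python3 - <<'E'
from h import *
s=show()
c=bot.read_camera("scene")
cv2.imwrite("pics/s2.png",cv2.resize(c["pixels"][110:230,280:440,::-1],None,fx=5,fy=5,interpolation=cv2.INTER_CUBIC))
E
```

```text
t 3.53 pos [0.5201 0.0186 0.3042] yaw 1.569 tilt -1.000 F [ 0.11  1.26 -0.85] w 0.277
```

View pics/s2.png

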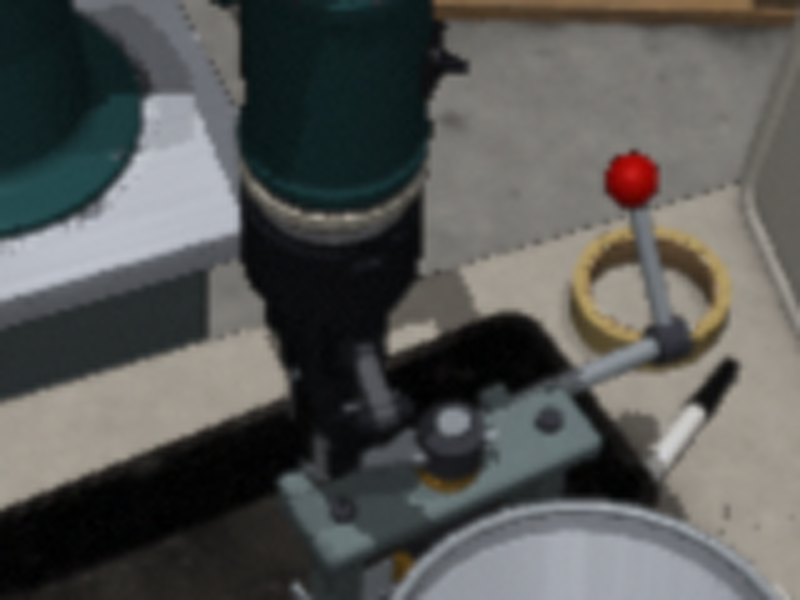

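Gripped: the opening reads 23.5 mm, and the picture shows the jaws on the grip. First I'll turn about 80° clockwise, because the seat is at least 126° away.

```bash
cat >> h.py <<'E'
import json
A=np.array([.5315,.0765])
def arc(steps_deg,zt=.304,r=.06,g=255,A=A):
    s=show(); p=s["tool_pos"]; psi=yaw(s); v=p[:2]-A; a=np.arctan2(v[1],v[0])
    th=np.array([-np.sin(a),np.cos(a)]); er=np.array([np.cos(a),np.sin(a)]); F=s["wrist_force"][:2]
    print("ang %.1f r %.4f Ftan(ccw+) %.2f Frad %.2f"%(np.degrees(a),np.hypot(*v),F@th,F@er))
    w=[];n=len(steps_deg)
    for i,d in enumerate(steps_deg):
        a+=np.radians(d); f=(i+1)/n
        rr=np.hypot(*v)*(1-f)+r*f
        w.append([A[0]+rr*np.cos(a),A[1]+rr*np.sin(a),p[2]*(1-f)+zt*f])
    print(json.dumps(rows(p,psi,w,g,np.pi/2,.01)))
E
python3 -c "
from h import *
arc([-5]+[-10]*6+[-6])"
```

```text
t 3.58 pos [0.5201 0.0186 0.3042] yaw 1.569 tilt -1.000 F [-0.34 -0.02 -0.5 ] w 0.274
ang -101.2 r 0.0590 Ftan(ccw+) -0.33 Frad 0.08
[[255, [0.0011, -0.005, 0.0], -0.002], [255, [0.0036, -0.0097, 0.0], -0.0], [255, [0.0052, -0.0089, 0.0], -0.0], [255, [0.0067, -0.0079, 0.0], -0.0], [255, [0.008, -0.0066, 0.0], -0.0], [255, [0.0091, -0.0051, 0.0], -0.0], [255, [0.0098, -0.0035, 0.0], -0.0], [255, [0.0061, -0.0013, 0.0], -0.0]]
```

Call:
servo_tool --moves '[[255,[0.0011,-0.005,0],0],[255,[0.0036,-0.0097,0],0],[255,[0.0052,-0.0089,0],0],[255,[0.0067,-0.0079,0],0],[255,[0.008,-0.0066,0],0],[255,[0.0091,-0.0051,0],0],[255,[0.0098,-0.0035,0],0],[255,[0.0061,-0.0013,0],0]]' --newtons 45

```text
time: 4.25
tool_pos: [0.4722, 0.0726, 0.3043]
tcp_rot: [-2.22, -2.211, -0.035]
wrist_force: [10.7, -1.1, -6.8]
width: 0.272
```

```bash
python3 -c "
from h import *
arc([-2]*8)"
```

```text
t 4.25 pos [0.4722 0.0726 0.3043] yaw 1.567 tilt -1.000 F [10.74 -1.07 -6.79] w 0.272
ang -176.2 r 0.0594 Ftan(ccw+) 1.77 Frad -10.65
[[255, [0.0021, -0.0002, 0.0], -0.004], [255, [0.0021, -0.0001, 0.0], -0.0], [255, [0.0021, -0.0, 0.0], -0.0], [255, [0.0021, 0.0, 0.0], -0.0], [255, [0.0021, 0.0001, 0.0], -0.0], [255, [0.0021, 0.0002, 0.0], -0.0], [255, [0.0021, 0.0003, 0.0], -0.0], [255, [0.0021, 0.0003, 0.0], -0.0]]
```

```bash
python3 -c "
from h import *
arc([-3]+[-6]*6+[-1])"
```

```text
t 4.25 pos [0.4722 0.0726 0.3043] yaw 1.567 tilt -1.000 F [10.74 -1.07 -6.79] w 0.272
ang -176.2 r 0.0594 Ftan(ccw+) 1.77 Frad -10.65
[[255, [0.0031, -0.0002, 0.0], -0.004], [255, [0.0062, 0.0002, 0.0], -0.0], [255, [0.0062, 0.0008, 0.0], -0.0], [255, [0.0061, 0.0015, 0.0], -0.0], [255, [0.0059, 0.0021, 0.0], -0.0], [255, [0.0056, 0.0027, 0.0], -0.0], [255, [0.0053, 0.0033, 0.0], -0.0], [255, [0.0009, 0.0005, 0.0], -0.0]]
```

Call:
servo_tool --moves '[[255,[0.0031,0,0],0],[255,[0.0062,0.0003,0],0],[255,[0.0062,0.0008,0],0],[255,[0.0061,0.0015,0],0],[255,[0.0059,0.0021,0],0],[255,[0.0056,0.0027,0],0],[255,[0.0053,0.0033,0],0],[255,[0.0009,0.0005,0],0]]'

```text
time: 4.92
tool_pos: [0.4815, 0.1099, 0.3042]
tcp_rot: [2.21, 2.212, 0.027]
wrist_force: [6.5, -2.7, -3.6]
width: 0.27
```

```bash
python3 -c "
from h import *
arc([-.9]*7+[-.5])"
```

```text
t 4.92 pos [0.4815 0.1099 0.3042] yaw 1.571 tilt -1.000 F [ 6.47 -2.73 -3.6 ] w 0.270
ang 146.2 r 0.0602 Ftan(ccw+) -1.33 Frad -6.90
[[255, [0.0008, 0.0005, 0.0], 0.001], [255, [0.0008, 0.0006, 0.0], -0.0], [255, [0.0008, 0.0006, 0.0], -0.0], [255, [0.0007, 0.0006, 0.0], -0.0], [255, [0.0007, 0.0006, 0.0], -0.0], [255, [0.0007, 0.0006, 0.0], -0.0], [255, [0.0007, 0.0006, 0.0], -0.0], [255, [0.0004, 0.0004, 0.0], -0.0]]
```

Call:
servo_tool --moves '[[255,[0.0009,0.0005,0],0],[255,[0.0009,0.0006,0],0],[255,[0.0009,0.0006,0],0],[255,[0.0008,0.0006,0],0],[255,[0.0008,0.0006,0],0],[255,[0.0007,0.0006,0],0],[255,[0.0007,0.0006,0],0],[255,[0.0004,0.0004,0],0]]'

```text
time: 5.58
tool_pos: [0.4815, 0.1101, 0.3041]
tcp_rot: [2.195, 2.201, 0.008]
wrist_force: [6.9, -1.1, -5.0]
width: 0.271
```

```bash
python3 -c "
from h import *
P=np.array([[.5201,.0186],[.4722,.0726],[.4815,.1099],bot.read_state()['tool_pos'][:2]])
from scipy.optimize import least_squares
f=least_squares(lambda c:np.hypot(*(P-c).T)-.06,A);print(f.x,f.fun)
f=least_squares(lambda c:np.hypot(*(P-c[:2]).T)-c[2],[*A,.06]);print(f.x,f.fun)
arc([-.9]*7+[-.5])"
```

```text
[0.5319443  0.07745843] [ 3.83355262e-05 -5.84783336e-05 -2.43093987e-05  8.47326250e-05]
[0.53216517 0.07754645 0.06016857] [-4.00240973e-08  2.66008374e-07 -5.44131054e-05  5.41881676e-05]
t 5.58 pos [0.4815 0.1101 0.3041] yaw 1.574 tilt -0.999 F [ 6.87 -1.08 -5.04] w 0.271
ang 146.1 r 0.0602 Ftan(ccw+) -2.93 Frad -6.31
[[255, [0.0008, 0.0006, 0.0], 0.003], [255, [0.0008, 0.0006, 0.0], -0.0], [255, [0.0007, 0.0006, 0.0], -0.0], [255, [0.0007, 0.0006, 0.0], -0.0], [255, [0.0007, 0.0006, 0.0], -0.0], [255, [0.0007, 0.0006, 0.0], -0.0], [255, [0.0007, 0.0006, 0.0], -0.0], [255, [0.0004, 0.0004, 0.0], -0.0]]
```

The 1 mm rows did not move the crank: the rows restart from the measured pose, so the pull stayed too small. The circle fit puts the axis at (0.5320, 0.0775) with radius 0.060. We are at 112.6° and the seat is no sooner than 126°, so I'll try larger rows.

```bash
sed -i 's/^A=np.*/A=np.array([.5320,.0775])/' h.py; python3 -c "
from h import *
s=bot.read_state();print(s['torque'],s['joint_vel'])
arc([-1.7]*8)"
```

```text
[-5.41187260e-02 -3.20554009e-01  6.37901201e-05] [ 0.01359123 -0.00529819  0.00756814 -0.02263614 -0.00810388  0.01765166]
t 5.58 pos [0.4815 0.1101 0.3041] yaw 1.574 tilt -0.999 F [ 6.87 -1.08 -5.04] w 0.271
ang 147.2 r 0.0601 Ftan(ccw+) -2.82 Frad -6.36
[[255, [0.0015, 0.001, 0.0], 0.003], [255, [0.0014, 0.001, 0.0], -0.0], [255, [0.0014, 0.0011, 0.0], -0.0], [255, [0.0014, 0.0011, 0.0], -0.0], [255, [0.0013, 0.0012, 0.0], -0.0], [255, [0.0013, 0.0012, 0.0], -0.0], [255, [0.0013, 0.0012, 0.0], -0.0], [255, [0.0012, 0.0013, 0.0], -0.0]]
```

Call:
servo_tool --moves '[[255,[0.0015,0.001,0],0],[255,[0.0015,0.001,0],0],[255,[0.0015,0.0011,0],0],[255,[0.0014,0.0011,0],0],[255,[0.0014,0.0012,0],0],[255,[0.0013,0.0012,0],0],[255,[0.0013,0.0012,0],0],[255,[0.0013,0.0012,0],0]]'

```text
time: 6.25
tool_pos: [0.4835, 0.113, 0.3041]
tcp_rot: [2.182, 2.19, -0.022]
wrist_force: [3.5, -5.3, -1.8]
width: 0.271
```

```bash
python3 -c "
from h import *
arc([-1.7]*8)"
```

```text
t 6.25 pos [0.4835 0.113  0.3041] yaw 1.574 tilt -0.999 F [ 3.45 -5.26 -1.85] w 0.271
ang 143.8 r 0.0601 Ftan(ccw+) 2.20 Frad -5.89
[[255, [0.0014, 0.0011, 0.0], 0.003], [255, [0.0014, 0.0011, 0.0], -0.0], [255, [0.0013, 0.0012, 0.0], -0.0], [255, [0.0013, 0.0012, 0.0], -0.0], [255, [0.0013, 0.0012, 0.0], -0.0], [255, [0.0012, 0.0013, 0.0], -0.0], [255, [0.0012, 0.0013, 0.0], -0.0], [255, [0.0012, 0.0014, 0.0], -0.0]]
```

```bash
python3 - <<'E'
s=open('h.py').read()
s=s.replace('A=A):','A=A,bias=0.):').replace("    print(json.dumps(rows(p,psi,w,g,np.pi/2,.01)))","""    R=rows(p,psi,w,g,np.pi/2,.01); aa=np.arctan2(v[1],v[0])
    for q,d in zip(R,np.cumsum(steps_deg)):
        b=aa+np.radians(d); dx,dy=-bias*np.cos(b),-bias*np.sin(b)
        q[1][0]=round(q[1][0]+dy,4); q[1][1]=round(q[1][1]+dx,4); q[2]=0
    m=Ro.from_rotvec(s["tcp_rot"]).as_matrix(); print("toolz",np.round(m[:,2],3))
    print(json.dumps(R))""")
open('h.py','w').write(s)
E
python3 -c "
from h import *
arc([-2.2]*8,bias=.0008)"
```

```text
t 6.25 pos [0.4835 0.113  0.3041] yaw 1.574 tilt -0.999 F [ 3.45 -5.26 -1.85] w 0.271
ang 143.8 r 0.0601 Ftan(ccw+) 2.20 Frad -5.89
toolz [ 0.026 -0.045 -0.999]
[[255, [0.0013, 0.002, 0.0], 0], [255, [0.0013, 0.0021, 0.0], 0], [255, [0.0012, 0.0021, 0.0], 0], [255, [0.0011, 0.0022, 0.0], 0], [255, [0.001, 0.0022, 0.0], 0], [255, [0.0009, 0.0022, 0.0], 0], [255, [0.0009, 0.0023, 0.0], 0], [255, [0.0008, 0.0023, 0.0], 0]]
```

Call:
servo_tool --moves '[[255,[0.0013,0.002,0],0],[255,[0.0013,0.0021,0],0],[255,[0.0012,0.0021,0],0],[255,[0.0011,0.0022,0],0],[255,[0.001,0.0022,0],0],[255,[0.0009,0.0022,0],0],[255,[0.0009,0.0023,0],0],[255,[0.0008,0.0023,0],0]]'

```text
time: 6.92
tool_pos: [0.4939, 0.1235, 0.3041]
tcp_rot: [2.187, 2.197, -0.035]
wrist_force: [-3.5, 0.8, 1.0]
width: 0.269
```

```bash
python3 -c "
from h import *
arc([-2.4]*8,bias=.0008)"
```

```text
t 6.92 pos [0.4939 0.1235 0.3041] yaw 1.575 tilt -0.999 F [-3.53  0.76  0.95] w 0.269
ang 129.6 r 0.0597 Ftan(ccw+) 2.24 Frad 2.84
toolz [ 0.014 -0.046 -0.999]
[[255, [0.001, 0.0024, 0.0], 0], [255, [0.0008, 0.0025, 0.0], 0], [255, [0.0007, 0.0025, 0.0], 0], [255, [0.0006, 0.0025, 0.0], 0], [255, [0.0005, 0.0026, 0.0], 0], [255, [0.0004, 0.0025, 0.0], 0], [255, [0.0004, 0.0026, 0.0], 0], [255, [0.0003, 0.0026, 0.0], 0]]
```

Now at 129°, with tangential force equal to the running drag (2.2 N). Small rows also cap the force, so I'll continue gently at about 2 mm a row.

```bash
python3 -c "
from h import *
arc([-1.9]*8,bias=.0003)"
```

```text
t 6.92 pos [0.4939 0.1235 0.3041] yaw 1.575 tilt -0.999 F [-3.53  0.76  0.95] w 0.269
ang 129.6 r 0.0597 Ftan(ccw+) 2.24 Frad 2.84
toolz [ 0.014 -0.046 -0.999]
[[255, [0.0011, 0.0017, 0.0], 0], [255, [0.001, 0.0018, 0.0], 0], [255, [0.001, 0.0018, 0.0], 0], [255, [0.0008, 0.0018, 0.0], 0], [255, [0.0008, 0.0019, 0.0], 0], [255, [0.0007, 0.0018, 0.0], 0], [255, [0.0006, 0.0019, 0.0], 0], [255, [0.0006, 0.0019, 0.0], 0]]
```

Call:
servo_tool --moves '[[255,[0.0011,0.0017,0],0],[255,[0.001,0.0018,0],0],[255,[0.001,0.0018,0],0],[255,[0.0008,0.0018,0],0],[255,[0.0008,0.0019,0],0],[255,[0.0007,0.0018,0],0],[255,[0.0006,0.0019,0],0],[255,[0.0006,0.0019,0],0]]'

```text
time: 7.58
tool_pos: [0.51, 0.1331, 0.3042]
tcp_rot: [2.188, 2.2, -0.032]
wrist_force: [-2.4, 2.6, 0.8]
width: 0.273
```

```bash
python3 -c "
from h import *
arc([-1.9]*8,bias=.0003)"
```

```text
t 7.58 pos [0.51   0.1331 0.3042] yaw 1.576 tilt -0.999 F [-2.36  2.63  0.83] w 0.273
ang 111.6 r 0.0598 Ftan(ccw+) 1.23 Frad 3.31
toolz [ 0.013 -0.042 -0.999]
[[255, [0.0004, 0.0019, 0.0], 0], [255, [0.0004, 0.002, 0.0], 0], [255, [0.0003, 0.002, 0.0], 0], [255, [0.0002, 0.002, 0.0], 0], [255, [0.0002, 0.002, 0.0], 0], [255, [0.0001, 0.002, 0.0], 0], [255, [0.0, 0.002, 0.0], 0], [255, [0.0, 0.002, 0.0], 0]]
```

```bash
python3 -c "
from h import *
arc([-1.1]*8,bias=.0)"
```

```text
t 7.58 pos [0.51   0.1331 0.3042] yaw 1.576 tilt -0.999 F [-2.36  2.63  0.83] w 0.273
ang 111.6 r 0.0598 Ftan(ccw+) 1.23 Frad 3.31
toolz [ 0.013 -0.042 -0.999]
[[255, [0.0004, 0.0011, 0.0], 0], [255, [0.0004, 0.0011, 0.0], 0], [255, [0.0004, 0.0011, 0.0], 0], [255, [0.0004, 0.0011, 0.0], 0], [255, [0.0004, 0.0011, 0.0], 0], [255, [0.0003, 0.0011, 0.0], 0], [255, [0.0003, 0.0011, 0.0], 0], [255, [0.0003, 0.0011, 0.0], 0]]
```

Call:
servo_tool --moves '[[255,[0.0004,0.0011,0],0],[255,[0.0004,0.0011,0],0],[255,[0.0004,0.0011,0],0],[255,[0.0004,0.0011,0],0],[255,[0.0004,0.0011,0],0],[255,[0.0003,0.0011,0],0],[255,[0.0003,0.0011,0],0],[255,[0.0003,0.0011,0],0]]'

```text
time: 8.25
tool_pos: [0.5203, 0.1362, 0.3042]
tcp_rot: [2.188, 2.199, -0.031]
wrist_force: [-1.5, 1.7, -0.2]
width: 0.271
```

```bash
python3 -c "
from h import *
arc([-1.3]*8,bias=.0)"
```

```text
t 8.25 pos [0.5203 0.1362 0.3042] yaw 1.576 tilt -0.999 F [-1.51  1.72 -0.17] w 0.271
ang 101.2 r 0.0599 Ftan(ccw+) 1.15 Frad 1.98
toolz [ 0.014 -0.042 -0.999]
[[255, [0.0003, 0.0013, 0.0], 0], [255, [0.0002, 0.0013, 0.0], 0], [255, [0.0002, 0.0013, 0.0], 0], [255, [0.0002, 0.0013, 0.0], 0], [255, [0.0001, 0.0014, 0.0], 0], [255, [0.0001, 0.0014, 0.0], 0], [255, [0.0001, 0.0014, 0.0], 0], [255, [0.0001, 0.0014, 0.0], 0]]
```

Tracking is good now and forces are quiet (tangential ≈ 1.2 N), at 157.6° from the start. I'll keep crawling about 9 mm a call.

Call:
servo_tool --moves '[[255,[0.0002,0.001,0],0],[255,[0.0002,0.001,0],0],[255,[0.0002,0.001,0],0],[255,[0.0001,0.001,0],0],[255,[0.0001,0.001,0],0],[255,[0.0001,0.001,0],0],[255,[0.0001,0.001,0],0],[255,[0,0.001,0],0]]'

```text
time: 8.92
tool_pos: [0.5295, 0.1374, 0.3042]
tcp_rot: [2.188, 2.199, -0.03]
wrist_force: [-2.6, 2.0, 1.1]
width: 0.268
```

```bash
python3 -c "
from h import *
arc([-1.]*8,bias=.0)"
```

```text
t 8.92 pos [0.5295 0.1374 0.3042] yaw 1.575 tilt -0.999 F [-2.61  1.96  1.08] w 0.268
ang 92.4 r 0.0599 Ftan(ccw+) 2.53 Frad 2.07
toolz [ 0.014 -0.042 -0.999]
[[255, [0.0, 0.001, 0.0], 0], [255, [0.0, 0.001, 0.0], 0], [255, [0.0, 0.001, 0.0], 0], [255, [-0.0, 0.001, 0.0], 0], [255, [-0.0, 0.001, 0.0], 0], [255, [-0.0, 0.001, 0.0], 0], [255, [-0.0001, 0.001, 0.0], 0], [255, [-0.0001, 0.001, 0.0], 0]]
```

Call:
servo_tool --moves '[[255,[0,0.0009,0],0],[255,[0,0.0009,0],0],[255,[0,0.0009,0],0],[255,[0,0.0009,0],0],[255,[-0.0001,0.0009,0],0],[255,[-0.0001,0.0009,0],0],[255,[-0.0001,0.0009,0],0],[255,[-0.0001,0.0009,0],0]]'

```text
time: 9.58
tool_pos: [0.5376, 0.1372, 0.3042]
tcp_rot: [2.188, 2.199, -0.03]
wrist_force: [-1.5, 0.7, 0.3]
width: 0.268
```

```bash
python3 -c "
from h import *
arc([-1.]*8,bias=.0)"
```

```text
t 9.58 pos [0.5376 0.1372 0.3042] yaw 1.576 tilt -0.999 F [-1.49  0.72  0.31] w 0.268
ang 84.7 r 0.0600 Ftan(ccw+) 1.55 Frad 0.58
toolz [ 0.015 -0.041 -0.999]
[[255, [-0.0001, 0.001, 0.0], 0], [255, [-0.0001, 0.001, 0.0], 0], [255, [-0.0001, 0.001, 0.0], 0], [255, [-0.0002, 0.001, 0.0], 0], [255, [-0.0002, 0.001, 0.0], 0], [255, [-0.0002, 0.001, 0.0], 0], [255, [-0.0002, 0.001, 0.0], 0], [255, [-0.0002, 0.001, 0.0], 0]]
```

Call:
servo_tool --moves '[[255,[-0.0001,0.001,0],0],[255,[-0.0001,0.001,0],0],[255,[-0.0001,0.001,0],0],[255,[-0.0002,0.001,0],0],[255,[-0.0002,0.001,0],0],[255,[-0.0002,0.001,0],0],[255,[-0.0002,0.001,0],0],[255,[-0.0002,0.001,0],0]]'

```text
time: 10.25
tool_pos: [0.5466, 0.1357, 0.3042]
tcp_rot: [2.188, 2.199, -0.03]
wrist_force: [-1.0, 1.0, -0.7]
width: 0.27
```

```bash
python3 -c "
from h import *
arc([-1.]*8,bias=.0)"
```

```text
t 10.25 pos [0.5466 0.1357 0.3042] yaw 1.576 tilt -0.999 F [-1.02  1.02 -0.71] w 0.270
ang 76.0 r 0.0600 Ftan(ccw+) 1.23 Frad 0.74
toolz [ 0.015 -0.042 -0.999]
[[255, [-0.0003, 0.001, 0.0], 0], [255, [-0.0003, 0.001, 0.0], 0], [255, [-0.0003, 0.001, 0.0], 0], [255, [-0.0003, 0.001, 0.0], 0], [255, [-0.0003, 0.001, 0.0], 0], [255, [-0.0004, 0.001, 0.0], 0], [255, [-0.0004, 0.001, 0.0], 0], [255, [-0.0004, 0.001, 0.0], 0]]
```

Call:
servo_tool --moves '[[255,[-0.0003,0.001,0],0],[255,[-0.0003,0.001,0],0],[255,[-0.0003,0.001,0],0],[255,[-0.0003,0.001,0],0],[255,[-0.0003,0.001,0],0],[255,[-0.0004,0.001,0],0],[255,[-0.0004,0.001,0],0],[255,[-0.0004,0.001,0],0]]'

```text
time: 10.92
tool_pos: [0.5556, 0.1328, 0.3043]
tcp_rot: [2.187, 2.199, -0.03]
wrist_force: [-0.3, 1.0, 0.5]
width: 0.271
```

```bash
python3 -c "
from h import *
arc([-1.]*8,bias=.0)"
```

```text
t 10.92 pos [0.5556 0.1328 0.3043] yaw 1.576 tilt -0.999 F [-0.33  1.    0.48] w 0.271
ang 66.9 r 0.0601 Ftan(ccw+) 0.70 Frad 0.79
toolz [ 0.015 -0.042 -0.999]
[[255, [-0.0004, 0.001, 0.0], 0], [255, [-0.0005, 0.0009, 0.0], 0], [255, [-0.0005, 0.0009, 0.0], 0], [255, [-0.0005, 0.0009, 0.0], 0], [255, [-0.0005, 0.0009, 0.0], 0], [255, [-0.0005, 0.0009, 0.0], 0], [255, [-0.0005, 0.0009, 0.0], 0], [255, [-0.0005, 0.0009, 0.0], 0]]
```

Call:
servo_tool --moves '[[255,[-0.0004,0.001,0],0],[255,[-0.0005,0.0009,0],0],[255,[-0.0005,0.0009,0],0],[255,[-0.0005,0.0009,0],0],[255,[-0.0005,0.0009,0],0],[255,[-0.0005,0.0009,0],0],[255,[-0.0005,0.0009,0],0],[255,[-0.0005,0.0009,0],0]]'

```text
time: 11.58
tool_pos: [0.5638, 0.1286, 0.3043]
tcp_rot: [2.188, 2.199, -0.03]
wrist_force: [-0.3, 1.8, -1.4]
width: 0.27
```

```bash
python3 -c "
from h import *
arc([-1.]*8,bias=.0)"
```

```text
t 11.58 pos [0.5638 0.1286 0.3043] yaw 1.576 tilt -0.999 F [-0.25  1.84 -1.39] w 0.270
ang 58.1 r 0.0601 Ftan(ccw+) 1.19 Frad 1.43
toolz [ 0.015 -0.042 -0.999]
[[255, [-0.0006, 0.0009, 0.0], 0], [255, [-0.0006, 0.0009, 0.0], 0], [255, [-0.0006, 0.0009, 0.0], 0], [255, [-0.0006, 0.0008, 0.0], 0], [255, [-0.0006, 0.0008, 0.0], 0], [255, [-0.0007, 0.0008, 0.0], 0], [255, [-0.0007, 0.0008, 0.0], 0], [255, [-0.0007, 0.0008, 0.0], 0]]
```

Call:
servo_tool --moves '[[255,[-0.0006,0.0009,0],0],[255,[-0.0006,0.0009,0],0],[255,[-0.0006,0.0009,0],0],[255,[-0.0006,0.0008,0],0],[255,[-0.0006,0.0008,0],0],[255,[-0.0007,0.0008,0],0],[255,[-0.0007,0.0008,0],0],[255,[-0.0007,0.0008,0],0]]'

```text
time: 12.25
tool_pos: [0.5713, 0.123, 0.3043]
tcp_rot: [2.188, 2.199, -0.03]
wrist_force: [-1.0, 1.4, -1.2]
width: 0.269
```

```bash
python3 -c "
from h import *
arc([-1.]*8,bias=.0)"
```

```text
t 12.25 pos [0.5713 0.123  0.3043] yaw 1.576 tilt -0.999 F [-0.97  1.36 -1.18] w 0.269
ang 49.2 r 0.0602 Ftan(ccw+) 1.62 Frad 0.40
toolz [ 0.015 -0.042 -0.999]
[[255, [-0.0007, 0.0008, 0.0], 0], [255, [-0.0007, 0.0008, 0.0], 0], [255, [-0.0007, 0.0007, 0.0], 0], [255, [-0.0007, 0.0007, 0.0], 0], [255, [-0.0008, 0.0007, 0.0], 0], [255, [-0.0008, 0.0007, 0.0], 0], [255, [-0.0008, 0.0007, 0.0], 0], [255, [-0.0008, 0.0007, 0.0], 0]]
```

Call:
servo_tool --moves '[[255,[-0.0007,0.0008,0],0],[255,[-0.0007,0.0008,0],0],[255,[-0.0007,0.0007,0],0],[255,[-0.0007,0.0007,0],0],[255,[-0.0008,0.0007,0],0],[255,[-0.0008,0.0007,0],0],[255,[-0.0008,0.0007,0],0],[255,[-0.0008,0.0007,0],0]]'

```text
time: 12.92
tool_pos: [0.5779, 0.1165, 0.3043]
tcp_rot: [2.187, 2.199, -0.03]
wrist_force: [-1.0, 1.7, -0.9]
width: 0.273
```

```bash
python3 -c "
from h import *
arc([-1.]*8,bias=.0)"
```

```text
t 12.92 pos [0.5779 0.1165 0.3043] yaw 1.576 tilt -0.999 F [-1.01  1.71 -0.9 ] w 0.273
ang 40.4 r 0.0602 Ftan(ccw+) 1.95 Frad 0.34
toolz [ 0.015 -0.042 -0.999]
[[255, [-0.0008, 0.0006, 0.0], 0], [255, [-0.0008, 0.0006, 0.0], 0], [255, [-0.0008, 0.0006, 0.0], 0], [255, [-0.0009, 0.0006, 0.0], 0], [255, [-0.0009, 0.0006, 0.0], 0], [255, [-0.0009, 0.0006, 0.0], 0], [255, [-0.0009, 0.0006, 0.0], 0], [255, [-0.0009, 0.0005, 0.0], 0]]
```

Call:
servo_tool --moves '[[255,[-0.0008,0.0006,0],0],[255,[-0.0008,0.0006,0],0],[255,[-0.0008,0.0006,0],0],[255,[-0.0009,0.0006,0],0],[255,[-0.0009,0.0006,0],0],[255,[-0.0009,0.0006,0],0],[255,[-0.0009,0.0006,0],0],[255,[-0.0009,0.0005,0],0]]'

```text
time: 13.58
tool_pos: [0.5834, 0.1089, 0.3043]
tcp_rot: [2.187, 2.199, -0.029]
wrist_force: [-0.1, 2.0, -2.0]
width: 0.268
```

```bash
python3 -c "
from h import *
arc([-1.]*8,bias=.0)"
```

```text
t 13.58 pos [0.5834 0.1089 0.3043] yaw 1.576 tilt -0.999 F [-0.14  1.98 -1.98] w 0.268
ang 31.5 r 0.0602 Ftan(ccw+) 1.76 Frad 0.92
toolz [ 0.015 -0.041 -0.999]
[[255, [-0.0009, 0.0005, 0.0], 0], [255, [-0.0009, 0.0005, 0.0], 0], [255, [-0.0009, 0.0005, 0.0], 0], [255, [-0.0009, 0.0005, 0.0], 0], [255, [-0.0009, 0.0005, 0.0], 0], [255, [-0.001, 0.0004, 0.0], 0], [255, [-0.001, 0.0004, 0.0], 0], [255, [-0.001, 0.0004, 0.0], 0]]
```

Call:
servo_tool --moves '[[255,[-0.0009,0.0005,0],0],[255,[-0.0009,0.0005,0],0],[255,[-0.0009,0.0005,0],0],[255,[-0.0009,0.0005,0],0],[255,[-0.0009,0.0005,0],0],[255,[-0.001,0.0004,0],0],[255,[-0.001,0.0004,0],0],[255,[-0.001,0.0004,0],0]]'

```text
time: 14.25
tool_pos: [0.5877, 0.1006, 0.3044]
tcp_rot: [2.187, 2.199, -0.029]
wrist_force: [0.3, 2.1, -2.1]
width: 0.27
```

```bash
python3 -c "
from h import *
arc([-1.]*8,bias=.0)"
```

```text
t 14.25 pos [0.5877 0.1006 0.3044] yaw 1.576 tilt -0.999 F [ 0.33  2.06 -2.12] w 0.270
ang 22.6 r 0.0603 Ftan(ccw+) 1.77 Frad 1.10
toolz [ 0.015 -0.041 -0.999]
[[255, [-0.001, 0.0004, 0.0], 0], [255, [-0.001, 0.0003, 0.0], 0], [255, [-0.001, 0.0003, 0.0], 0], [255, [-0.001, 0.0003, 0.0], 0], [255, [-0.001, 0.0003, 0.0], 0], [255, [-0.001, 0.0003, 0.0], 0], [255, [-0.001, 0.0003, 0.0], 0], [255, [-0.001, 0.0002, 0.0], 0]]
```

Call:
servo_tool --moves '[[255,[-0.001,0.0004,0],0],[255,[-0.001,0.0003,0],0],[255,[-0.001,0.0003,0],0],[255,[-0.001,0.0003,0],0],[255,[-0.001,0.0003,0],0],[255,[-0.001,0.0003,0],0],[255,[-0.001,0.0003,0],0],[255,[-0.001,0.0002,0],0]]'

```text
time: 14.92
tool_pos: [0.5906, 0.0917, 0.3044]
tcp_rot: [2.187, 2.199, -0.029]
wrist_force: [1.4, 2.2, -3.1]
width: 0.269
```

```bash
python3 -c "
from h import *
arc([-1.]*8,bias=.0)"
```

```text
t 14.92 pos [0.5906 0.0917 0.3044] yaw 1.576 tilt -0.999 F [ 1.42  2.16 -3.09] w 0.269
ang 13.6 r 0.0603 Ftan(ccw+) 1.77 Frad 1.89
toolz [ 0.015 -0.042 -0.999]
[[255, [-0.001, 0.0002, 0.0], 0], [255, [-0.001, 0.0002, 0.0], 0], [255, [-0.001, 0.0002, 0.0], 0], [255, [-0.001, 0.0002, 0.0], 0], [255, [-0.001, 0.0001, 0.0], 0], [255, [-0.001, 0.0001, 0.0], 0], [255, [-0.001, 0.0001, 0.0], 0], [255, [-0.001, 0.0001, 0.0], 0]]
```

Call:
servo_tool --moves '[[255,[-0.001,0.0002,0.0001],0],[255,[-0.001,0.0002,0.0001],0],[255,[-0.001,0.0002,0.0001],0],[255,[-0.001,0.0002,0.0001],0],[255,[-0.001,0.0001,0.0001],0],[255,[-0.001,0.0001,0.0001],0],[255,[-0.001,0.0001,0.0001],0],[255,[-0.001,0.0001,0.0001],0]]'

```text
time: 15.58
tool_pos: [0.5921, 0.0826, 0.3044]
tcp_rot: [2.187, 2.198, -0.029]
wrist_force: [1.2, 1.9, -2.0]
width: 0.269
```

```bash
python3 -c "
from h import *
arc([-1.]*8,bias=.0)"
```

```text
t 15.58 pos [0.5921 0.0826 0.3044] yaw 1.576 tilt -0.999 F [ 1.21  1.94 -1.99] w 0.269
ang 4.9 r 0.0603 Ftan(ccw+) 1.83 Frad 1.37
toolz [ 0.015 -0.042 -0.999]
[[255, [-0.0011, 0.0, 0.0], 0], [255, [-0.0011, 0.0, 0.0], 0], [255, [-0.0011, 0.0, 0.0], 0], [255, [-0.0011, -0.0, 0.0], 0], [255, [-0.001, -0.0, 0.0], 0], [255, [-0.001, -0.0, 0.0], 0], [255, [-0.001, -0.0001, 0.0], 0], [255, [-0.001, -0.0001, 0.0], 0]]
```

Call:
servo_tool --moves '[[255,[-0.001,0,0.0001],0],[255,[-0.001,0,0.0001],0],[255,[-0.001,0,0.0001],0],[255,[-0.001,0,0.0001],0],[255,[-0.001,0,0.0001],0],[255,[-0.001,0,0.0001],0],[255,[-0.001,-0.0001,0.0001],0],[255,[-0.001,-0.0001,0.0001],0]]'

```text
time: 16.25
tool_pos: [0.5921, 0.0736, 0.3043]
tcp_rot: [2.186, 2.198, -0.028]
wrist_force: [0.8, 1.5, -1.4]
width: 0.269
```

```bash
python3 -c "
from h import *
arc([-1.]*8,bias=.0)"
```

```text
t 16.25 pos [0.5921 0.0736 0.3043] yaw 1.576 tilt -0.999 F [ 0.8   1.51 -1.41] w 0.269
ang -3.7 r 0.0603 Ftan(ccw+) 1.55 Frad 0.70
toolz [ 0.016 -0.042 -0.999]
[[255, [-0.001, -0.0001, 0.0], 0], [255, [-0.001, -0.0001, 0.0], 0], [255, [-0.001, -0.0001, 0.0], 0], [255, [-0.001, -0.0002, 0.0], 0], [255, [-0.001, -0.0002, 0.0], 0], [255, [-0.001, -0.0002, 0.0], 0], [255, [-0.001, -0.0002, 0.0], 0], [255, [-0.001, -0.0002, 0.0], 0]]
```

Call:
servo_tool --moves '[[255,[-0.001,-0.0001,0],0],[255,[-0.001,-0.0001,0],0],[255,[-0.001,-0.0001,0],0],[255,[-0.001,-0.0002,0],0],[255,[-0.001,-0.0002,0],0],[255,[-0.001,-0.0002,0],0],[255,[-0.001,-0.0002,0],0],[255,[-0.001,-0.0002,0],0]]'

```text
time: 16.92
tool_pos: [0.5909, 0.0646, 0.3044]
tcp_rot: [2.186, 2.198, -0.029]
wrist_force: [1.3, 1.8, -2.3]
width: 0.27
```

```bash
python3 -c "
from h import *
arc([-1.]*8,bias=.0)"
```

```text
t 16.92 pos [0.5909 0.0646 0.3044] yaw 1.576 tilt -0.999 F [ 1.27  1.81 -2.3 ] w 0.270
ang -12.4 r 0.0603 Ftan(ccw+) 2.04 Frad 0.85
toolz [ 0.016 -0.042 -0.999]
[[255, [-0.001, -0.0003, 0.0], 0], [255, [-0.001, -0.0003, 0.0], 0], [255, [-0.001, -0.0003, 0.0], 0], [255, [-0.001, -0.0003, 0.0], 0], [255, [-0.001, -0.0003, 0.0], 0], [255, [-0.001, -0.0004, 0.0], 0], [255, [-0.001, -0.0004, 0.0], 0], [255, [-0.001, -0.0004, 0.0], 0]]
```

Call:
servo_tool --moves '[[255,[-0.001,-0.0003,0],0],[255,[-0.001,-0.0003,0],0],[255,[-0.001,-0.0003,0],0],[255,[-0.001,-0.0003,0],0],[255,[-0.001,-0.0003,0],0],[255,[-0.001,-0.0004,0],0],[255,[-0.001,-0.0004,0],0],[255,[-0.001,-0.0004,0],0]]'

```text
time: 17.58
tool_pos: [0.588, 0.0554, 0.3044]
tcp_rot: [2.186, 2.197, -0.029]
wrist_force: [0.5, 1.2, -3.5]
width: 0.268
```

```bash
python3 -c "
from h import *
arc([-1.]*8,bias=.0)"
```

```text
t 17.58 pos [0.588  0.0554 0.3044] yaw 1.576 tilt -0.999 F [ 0.48  1.2  -3.48] w 0.268
ang -21.5 r 0.0602 Ftan(ccw+) 1.29 Frad 0.00
toolz [ 0.017 -0.043 -0.999]
[[255, [-0.001, -0.0004, 0.0001], 0], [255, [-0.001, -0.0004, 0.0001], 0], [255, [-0.0009, -0.0005, 0.0001], 0], [255, [-0.0009, -0.0005, 0.0001], 0], [255, [-0.0009, -0.0005, 0.0001], 0], [255, [-0.0009, -0.0005, 0.0001], 0], [255, [-0.0009, -0.0005, 0.0001], 0], [255, [-0.0009, -0.0005, 0.0001], 0]]
```

Call:
servo_tool --moves '[[255,[-0.001,-0.0004,0.0001],0],[255,[-0.001,-0.0004,0.0001],0],[255,[-0.0009,-0.0005,0.0001],0],[255,[-0.0009,-0.0005,0.0001],0],[255,[-0.0009,-0.0005,0.0001],0],[255,[-0.0009,-0.0005,0.0001],0],[255,[-0.0009,-0.0005,0.0001],0],[255,[-0.0009,-0.0005,0.0001],0]]'

```text
time: 18.25
tool_pos: [0.584, 0.0471, 0.3044]
tcp_rot: [2.186, 2.197, -0.028]
wrist_force: [0.2, 0.8, -2.2]
width: 0.267
```

```bash
python3 -c "
from h import *
arc([-1.]*8,bias=.0)"
```

```text
t 18.25 pos [0.584  0.0471 0.3044] yaw 1.576 tilt -0.999 F [ 0.2   0.8  -2.15] w 0.267
ang -30.3 r 0.0602 Ftan(ccw+) 0.79 Frad -0.23
toolz [ 0.017 -0.043 -0.999]
[[255, [-0.0009, -0.0006, 0.0001], 0], [255, [-0.0009, -0.0006, 0.0001], 0], [255, [-0.0009, -0.0006, 0.0001], 0], [255, [-0.0009, -0.0006, 0.0001], 0], [255, [-0.0008, -0.0006, 0.0001], 0], [255, [-0.0008, -0.0006, 0.0001], 0], [255, [-0.0008, -0.0007, 0.0001], 0], [255, [-0.0008, -0.0007, 0.0001], 0]]
```

Call:
servo_tool --moves '[[255,[-0.0009,-0.0006,0.0001],0],[255,[-0.0009,-0.0006,0.0001],0],[255,[-0.0009,-0.0006,0.0001],0],[255,[-0.0009,-0.0006,0.0001],0],[255,[-0.0008,-0.0006,0.0001],0],[255,[-0.0008,-0.0006,0.0001],0],[255,[-0.0008,-0.0007,0.0001],0],[255,[-0.0008,-0.0007,0.0001],0]]'

```text
time: 18.92
tool_pos: [0.5787, 0.0395, 0.3044]
tcp_rot: [2.185, 2.197, -0.028]
wrist_force: [1.7, 0.3, -2.1]
width: 0.269
```

```bash
python3 -c "
from h import *
arc([-1.]*8,bias=.0)"
```

```text
t 18.92 pos [0.5787 0.0395 0.3044] yaw 1.576 tilt -0.999 F [ 1.66  0.3  -2.1 ] w 0.269
ang -39.2 r 0.0602 Ftan(ccw+) 1.28 Frad 1.09
toolz [ 0.018 -0.043 -0.999]
[[255, [-0.0008, -0.0007, 0.0], 0], [255, [-0.0008, -0.0007, 0.0], 0], [255, [-0.0008, -0.0007, 0.0], 0], [255, [-0.0008, -0.0007, 0.0], 0], [255, [-0.0007, -0.0007, 0.0], 0], [255, [-0.0007, -0.0008, 0.0], 0], [255, [-0.0007, -0.0008, 0.0], 0], [255, [-0.0007, -0.0008, 0.0], 0]]
```

Call:
servo_tool --moves '[[255,[-0.0008,-0.0007,0],0],[255,[-0.0008,-0.0007,0],0],[255,[-0.0008,-0.0007,0],0],[255,[-0.0008,-0.0007,0],0],[255,[-0.0007,-0.0007,0],0],[255,[-0.0007,-0.0008,0],0],[255,[-0.0007,-0.0008,0],0],[255,[-0.0007,-0.0008,0],0]]'

```text
time: 19.58
tool_pos: [0.5721, 0.0327, 0.3044]
tcp_rot: [2.185, 2.197, -0.028]
wrist_force: [1.4, 1.5, -1.1]
width: 0.267
```

```bash
python3 -c "
from h import *
arc([-1.]*8,bias=.0)"
```

```text
t 19.58 pos [0.5721 0.0327 0.3044] yaw 1.576 tilt -0.999 F [ 1.4   1.53 -1.08] w 0.267
ang -48.2 r 0.0602 Ftan(ccw+) 2.06 Frad -0.21
toolz [ 0.018 -0.043 -0.999]
[[255, [-0.0007, -0.0008, 0.0], 0], [255, [-0.0007, -0.0008, 0.0], 0], [255, [-0.0006, -0.0008, 0.0], 0], [255, [-0.0006, -0.0008, 0.0], 0], [255, [-0.0006, -0.0008, 0.0], 0], [255, [-0.0006, -0.0009, 0.0], 0], [255, [-0.0006, -0.0009, 0.0], 0], [255, [-0.0006, -0.0009, 0.0], 0]]
```

Call:
servo_tool --moves '[[255,[-0.0007,-0.0008,0],0],[255,[-0.0007,-0.0008,0],0],[255,[-0.0006,-0.0008,0],0],[255,[-0.0006,-0.0008,0],0],[255,[-0.0006,-0.0008,0],0],[255,[-0.0006,-0.0009,0],0],[255,[-0.0006,-0.0009,0],0],[255,[-0.0006,-0.0009,0],0]]'

```text
time: 20.25
tool_pos: [0.5647, 0.027, 0.3044]
tcp_rot: [2.185, 2.197, -0.028]
wrist_force: [1.0, 1.8, -2.0]
width: 0.271
```

```bash
python3 -c "
from h import *
arc([-1.]*8,bias=.0)"
```

```text
t 20.25 pos [0.5647 0.027  0.3044] yaw 1.575 tilt -0.999 F [ 1.02  1.82 -2.  ] w 0.271
ang -57.1 r 0.0602 Ftan(ccw+) 1.84 Frad -0.97
toolz [ 0.018 -0.043 -0.999]
[[255, [-0.0005, -0.0009, 0.0], 0], [255, [-0.0005, -0.0009, 0.0], 0], [255, [-0.0005, -0.0009, 0.0], 0], [255, [-0.0005, -0.0009, 0.0], 0], [255, [-0.0005, -0.0009, 0.0], 0], [255, [-0.0005, -0.0009, 0.0], 0], [255, [-0.0004, -0.0009, 0.0], 0], [255, [-0.0004, -0.001, 0.0], 0]]
```

Call:
servo_tool --moves '[[255,[-0.0005,-0.0009,0],0],[255,[-0.0005,-0.0009,0],0],[255,[-0.0005,-0.0009,0],0],[255,[-0.0005,-0.0009,0],0],[255,[-0.0005,-0.0009,0],0],[255,[-0.0005,-0.0009,0],0],[255,[-0.0004,-0.0009,0],0],[255,[-0.0004,-0.001,0],0]]'

```text
time: 20.92
tool_pos: [0.5566, 0.0227, 0.3044]
tcp_rot: [2.185, 2.196, -0.028]
wrist_force: [2.1, 1.2, -1.7]
width: 0.273
```

```bash
python3 -c "
from h import *
arc([-1.]*8,bias=.0)"
```

```text
t 20.92 pos [0.5566 0.0227 0.3044] yaw 1.576 tilt -0.999 F [ 2.07  1.16 -1.73] w 0.273
ang -65.8 r 0.0601 Ftan(ccw+) 2.36 Frad -0.21
toolz [ 0.018 -0.043 -0.999]
[[255, [-0.0004, -0.001, 0.0], 0], [255, [-0.0004, -0.001, 0.0], 0], [255, [-0.0004, -0.001, 0.0], 0], [255, [-0.0004, -0.001, 0.0], 0], [255, [-0.0003, -0.001, 0.0], 0], [255, [-0.0003, -0.001, 0.0], 0], [255, [-0.0003, -0.001, 0.0], 0], [255, [-0.0003, -0.001, 0.0], 0]]
```

Call:
servo_tool --moves '[[255,[-0.0004,-0.001,0],0],[255,[-0.0004,-0.001,0],0],[255,[-0.0004,-0.001,0],0],[255,[-0.0004,-0.001,0],0],[255,[-0.0003,-0.001,0],0],[255,[-0.0003,-0.001,0],0],[255,[-0.0003,-0.001,0],0],[255,[-0.0003,-0.0009,0],0]]'

```text
time: 21.58
tool_pos: [0.5479, 0.0195, 0.3044]
tcp_rot: [2.185, 2.196, -0.028]
wrist_force: [0.7, 2.2, -2.1]
width: 0.269
```

```bash
python3 -c "
from h import *
arc([-1.]*8,bias=.0)"
```

```text
t 21.58 pos [0.5479 0.0195 0.3044] yaw 1.575 tilt -0.999 F [ 0.67  2.19 -2.06] w 0.269
ang -74.7 r 0.0601 Ftan(ccw+) 1.23 Frad -1.94
toolz [ 0.018 -0.043 -0.999]
[[255, [-0.0003, -0.001, 0.0], 0], [255, [-0.0002, -0.001, 0.0], 0], [255, [-0.0002, -0.001, 0.0], 0], [255, [-0.0002, -0.001, 0.0], 0], [255, [-0.0002, -0.001, 0.0], 0], [255, [-0.0002, -0.001, 0.0], 0], [255, [-0.0001, -0.001, 0.0], 0], [255, [-0.0001, -0.001, 0.0], 0]]
```

Call:
servo_tool --moves '[[255,[-0.0003,-0.001,0],0],[255,[-0.0002,-0.001,0],0],[255,[-0.0002,-0.001,0],0],[255,[-0.0002,-0.001,0],0],[255,[-0.0002,-0.001,0],0],[255,[-0.0002,-0.001,0],0],[255,[-0.0001,-0.001,0],0],[255,[-0.0001,-0.001,0],0]]'

```text
time: 22.25
tool_pos: [0.5424, 0.0184, 0.3044]
tcp_rot: [2.182, 2.193, -0.017]
wrist_force: [5.4, 1.1, -4.1]
width: 0.27
```

```bash
python3 -c "
from h import *
arc([-1.]*8,bias=.0)"
```

```text
t 22.25 pos [0.5424 0.0184 0.3044] yaw 1.575 tilt -0.999 F [ 5.44  1.14 -4.08] w 0.270
ang -80.1 r 0.0600 Ftan(ccw+) 5.56 Frad -0.18
toolz [ 0.026 -0.042 -0.999]
[[255, [-0.0002, -0.001, 0.0001], 0], [255, [-0.0001, -0.001, 0.0001], 0], [255, [-0.0001, -0.001, 0.0001], 0], [255, [-0.0001, -0.001, 0.0001], 0], [255, [-0.0001, -0.001, 0.0001], 0], [255, [-0.0001, -0.001, 0.0001], 0], [255, [-0.0001, -0.001, 0.0001], 0], [255, [0.0, -0.001, 0.0001], 0]]
```

Contact: the tangential force jumped to 5.6 N and the motion stalled at −80.1°. One more gentle push of a couple of mm will confirm the slope.

Call:
servo_tool --moves '[[255,[-0.0002,-0.0011,0],0],[255,[-0.0002,-0.0012,0],0],[255,[-0.0002,-0.0012,0],0],[255,[-0.0002,-0.0012,0],0],[255,[-0.0002,-0.0012,0],0],[255,[-0.0001,-0.0012,0],0],[255,[-0.0001,-0.0012,0],0],[255,[-0.0001,-0.0012,0],0]]'

```text
time: 22.92
tool_pos: [0.542, 0.0184, 0.3045]
tcp_rot: [2.171, 2.184, 0.011]
wrist_force: [7.4, 1.6, -3.5]
width: 0.269
```

```bash
python3 -c "
from h import *
arc([4]+[10]*7,bias=.0)"
```

```text
t 22.92 pos [0.542  0.0184 0.3045] yaw 1.576 tilt -0.998 F [ 7.38  1.56 -3.51] w 0.269
ang -80.4 r 0.0600 Ftan(ccw+) 7.54 Frad -0.31
toolz [ 0.049 -0.039 -0.998]
[[255, [0.0008, 0.0041, 0.0001], 0], [255, [0.0033, 0.0099, 0.0001], 0], [255, [0.005, 0.0092, 0.0001], 0], [255, [0.0065, 0.0082, 0.0001], 0], [255, [0.0078, 0.0069, 0.0001], 0], [255, [0.0089, 0.0055, 0.0001], 0], [255, [0.0097, 0.0038, 0.0001], 0], [255, [0.0102, 0.0021, 0.0001], 0]]
```

Seated: 7.5 N at the grip, about 5.8 N above drag and 3.4 mm past touch. First touch is at about −77.3° (±1.5°). Now I'll back off anticlockwise two turns, to −77.3° + 720°.

Call:
servo_tool --moves '[[255,[0.0008,0.0041,0.0001],0],[255,[0.0038,0.0097,0.0001],0],[255,[0.0055,0.0088,0.0001],0],[255,[0.007,0.0077,0.0001],0],[255,[0.0081,0.0064,0.0001],0],[255,[0.0091,0.0049,0.0001],0],[255,[0.0098,0.0032,0.0001],0],[255,[0.0102,0.0014,0.0001],0]]'

```text
time: 23.58
tool_pos: [0.5916, 0.0712, 0.3044]
tcp_rot: [2.172, 2.177, -0.005]
wrist_force: [-0.5, -2.1, 2.5]
width: 0.267
```

```bash
python3 -c "
from h import *
arc([10]*8,bias=.0005)"
```

```text
t 23.58 pos [0.5916 0.0712 0.3044] yaw 1.572 tilt -0.998 F [-0.5  -2.08  2.5 ] w 0.267
ang -6.0 r 0.0599 Ftan(ccw+) -2.12 Frad -0.28
toolz [ 0.044 -0.049 -0.998]
[[255, [0.0104, -0.0003, 0.0], 0], [255, [0.0102, -0.0021, 0.0], 0], [255, [0.0097, -0.0039, 0.0], 0], [255, [0.0088, -0.0055, 0.0], 0], [255, [0.0078, -0.007, 0.0], 0], [255, [0.0065, -0.0082, 0.0], 0], [255, [0.005, -0.0092, 0.0], 0], [255, [0.0033, -0.0099, 0.0], 0]]
```

Clean: +74.4° with low force. Continuing.

Call:
servo_tool --moves '[[255,[0.0104,-0.0004,0],0],[255,[0.0102,-0.0021,0],0],[255,[0.0097,-0.0039,0],0],[255,[0.0088,-0.0055,0],0],[255,[0.0078,-0.007,0],0],[255,[0.0065,-0.0082,0],0],[255,[0.005,-0.0092,0],0],[255,[0.0033,-0.0099,0],0]]'

```text
time: 24.25
tool_pos: [0.5396, 0.1376, 0.304]
tcp_rot: [2.163, 2.178, -0.024]
wrist_force: [0.8, -11.3, 2.7]
width: 0.271
```

```bash
python3 -c "
from h import *
arc([10]*8,bias=.0005)"
```

```text
t 24.25 pos [0.5396 0.1376 0.304 ] yaw 1.576 tilt -0.997 F [  0.8  -11.3    2.73] w 0.271
ang 82.8 r 0.0606 Ftan(ccw+) -2.21 Frad -11.11
toolz [ 0.04  -0.062 -0.997]
[[255, [-0.0001, -0.0105, -0.0], 0], [255, [-0.002, -0.0103, -0.0], 0], [255, [-0.0038, -0.0098, -0.0], 0], [255, [-0.0054, -0.009, -0.0], 0], [255, [-0.0069, -0.008, -0.0], 0], [255, [-0.0081, -0.0066, -0.0], 0], [255, [-0.0091, -0.0051, -0.0], 0], [255, [-0.0098, -0.0034, -0.0], 0]]
```

```bash
python3 -c "
from h import *
arc([10]*8,bias=.0013)"
```

```text
t 24.25 pos [0.5396 0.1376 0.304 ] yaw 1.576 tilt -0.997 F [  0.8  -11.3    2.73] w 0.271
ang 82.8 r 0.0606 Ftan(ccw+) -2.21 Frad -11.11
toolz [ 0.04  -0.062 -0.997]
[[255, [-0.0009, -0.0104, -0.0], 0], [255, [-0.0028, -0.0101, -0.0], 0], [255, [-0.0045, -0.0095, -0.0], 0], [255, [-0.0061, -0.0086, -0.0], 0], [255, [-0.0075, -0.0074, -0.0], 0], [255, [-0.0086, -0.006, -0.0], 0], [255, [-0.0095, -0.0043, -0.0], 0], [255, [-0.0101, -0.0027, -0.0], 0]]
```

Call:
servo_tool --moves '[[255,[-0.0014,-0.0104,0],0],[255,[-0.0028,-0.0101,0],0],[255,[-0.0045,-0.0095,0],0],[255,[-0.0061,-0.0086,0],0],[255,[-0.0075,-0.0074,0],0],[255,[-0.0086,-0.006,0],0],[255,[-0.0095,-0.0043,0],0],[255,[-0.0101,-0.0027,0],0]]'

```text
time: 24.92
tool_pos: [0.4734, 0.0908, 0.3041]
tcp_rot: [2.16, 2.189, -0.01]
wrist_force: [4.1, 0.6, -1.9]
width: 0.269
```

```bash
python3 -c "
from h import *
arc([10]*8,bias=.0013)"
```

```text
t 24.92 pos [0.4734 0.0908 0.3041] yaw 1.583 tilt -0.998 F [ 4.1   0.64 -1.94] w 0.269
ang 167.2 r 0.0601 Ftan(ccw+) -1.53 Frad -3.86
toolz [ 0.043 -0.051 -0.998]
[[255, [-0.0105, -0.0002, 0.0], 0], [255, [-0.0103, 0.0017, 0.0], 0], [255, [-0.0098, 0.0034, 0.0], 0], [255, [-0.0091, 0.0052, 0.0], 0], [255, [-0.008, 0.0066, 0.0], 0], [255, [-0.0067, 0.0079, 0.0], 0], [255, [-0.0053, 0.009, 0.0], 0], [255, [-0.0037, 0.0098, 0.0], 0]]
```

Call:
servo_tool --moves '[[255,[-0.0105,0,0],0],[255,[-0.0103,0.0017,0],0],[255,[-0.0098,0.0034,0],0],[255,[-0.0091,0.0052,0],0],[255,[-0.008,0.0066,0],0],[255,[-0.0067,0.0079,0],0],[255,[-0.0053,0.009,0],0],[255,[-0.0037,0.0098,0],0]]'

```text
time: 25.58
tool_pos: [0.5171, 0.0191, 0.3043]
tcp_rot: [2.172, 2.19, -0.019]
wrist_force: [-0.3, 7.2, -3.1]
width: 0.27
```

```bash
python3 -c "
from h import *
arc([10]*8,bias=.0013)"
```

```text
t 25.58 pos [0.5171 0.0191 0.3043] yaw 1.578 tilt -0.998 F [-0.27  7.24 -3.14] w 0.270
ang -104.3 r 0.0602 Ftan(ccw+) -2.05 Frad -6.95
toolz [ 0.032 -0.049 -0.998]
[[255, [-0.0004, 0.0105, 0.0], 0], [255, [0.0015, 0.0104, 0.0], 0], [255, [0.0033, 0.0099, 0.0], 0], [255, [0.0049, 0.0092, 0.0], 0], [255, [0.0065, 0.0082, 0.0], 0], [255, [0.0078, 0.007, 0.0], 0], [255, [0.0088, 0.0055, 0.0], 0], [255, [0.0096, 0.0039, 0.0], 0]]
```

336° back; 387° remain.

Call:
servo_tool --moves '[[255,[0,0.0105,0],0],[255,[0.0018,0.0104,0],0],[255,[0.0035,0.0099,0],0],[255,[0.0051,0.0092,0],0],[255,[0.0065,0.0082,0],0],[255,[0.0078,0.007,0],0],[255,[0.0088,0.0055,0],0],[255,[0.0096,0.0039,0],0]]'

```text
time: 26.25
tool_pos: [0.5902, 0.0615, 0.3043]
tcp_rot: [2.172, 2.185, -0.032]
wrist_force: [-7.7, -0.5, 1.7]
width: 0.269
```

```bash
python3 -c "
from h import *
arc([10]*8,bias=.0013)"
```

```text
t 26.25 pos [0.5902 0.0615 0.3043] yaw 1.576 tilt -0.998 F [-7.73 -0.46  1.73] w 0.269
ang -15.3 r 0.0604 Ftan(ccw+) -2.49 Frad -7.34
toolz [ 0.028 -0.057 -0.998]
[[255, [0.0105, 0.0006, 0.0], 0], [255, [0.0104, -0.0013, 0.0], 0], [255, [0.01, -0.0031, 0.0], 0], [255, [0.0094, -0.0048, 0.0], 0], [255, [0.0084, -0.0063, 0.0], 0], [255, [0.0071, -0.0076, 0.0], 0], [255, [0.0056, -0.0088, 0.0], 0], [255, [0.004, -0.0097, 0.0], 0]]
```

Call:
servo_tool --moves '[[255,[0.0105,0,0],0],[255,[0.0104,-0.0016,0],0],[255,[0.01,-0.0034,0],0],[255,[0.0094,-0.005,0],0],[255,[0.0083,-0.0065,0],0],[255,[0.007,-0.0078,0],0],[255,[0.0055,-0.009,0],0],[255,[0.0038,-0.0097,0],0]]'

```text
time: 26.92
tool_pos: [0.5487, 0.1354, 0.3041]
tcp_rot: [2.16, 2.181, -0.014]
wrist_force: [0.3, -3.8, 3.8]
width: 0.271
```

```bash
python3 -c "
from h import *
arc([10]*8,bias=.0015)"
```

```text
t 26.92 pos [0.5487 0.1354 0.3041] yaw 1.579 tilt -0.997 F [ 0.29 -3.79  3.75] w 0.271
ang 73.9 r 0.0603 Ftan(ccw+) -1.33 Frad -3.56
toolz [ 0.045 -0.057 -0.997]
[[255, [0.0006, -0.0105, 0.0], 0], [255, [-0.0013, -0.0104, 0.0], 0], [255, [-0.0032, -0.01, 0.0], 0], [255, [-0.0048, -0.0093, 0.0], 0], [255, [-0.0063, -0.0084, 0.0], 0], [255, [-0.0077, -0.0071, 0.0], 0], [255, [-0.0088, -0.0057, 0.0], 0], [255, [-0.0097, -0.0041, 0.0], 0]]
```

Call:
servo_tool --moves '[[255,[0.0004,-0.0105,0],0],[255,[-0.0013,-0.0104,0],0],[255,[-0.0032,-0.01,0],0],[255,[-0.0048,-0.0093,0],0],[255,[-0.0063,-0.0084,0],0],[255,[-0.0077,-0.0071,0],0],[255,[-0.0088,-0.0057,0],0],[255,[-0.0097,-0.0041,0],0]]'

```text
time: 27.58
tool_pos: [0.4742, 0.0947, 0.304]
tcp_rot: [2.159, 2.188, -0.001]
wrist_force: [6.5, 0.3, -0.3]
width: 0.269
```

```bash
python3 -c "
from h import *
arc([10]*8,bias=.0013)"
```

```text
t 27.58 pos [0.4742 0.0947 0.304 ] yaw 1.583 tilt -0.998 F [ 6.54  0.31 -0.27] w 0.269
ang 163.4 r 0.0603 Ftan(ccw+) -2.16 Frad -6.18
toolz [ 0.048 -0.048 -0.998]
[[255, [-0.0104, -0.0009, -0.0], 0], [255, [-0.0104, 0.001, -0.0], 0], [255, [-0.0101, 0.0029, -0.0], 0], [255, [-0.0094, 0.0046, -0.0], 0], [255, [-0.0085, 0.0061, -0.0], 0], [255, [-0.0073, 0.0074, -0.0], 0], [255, [-0.0059, 0.0087, -0.0], 0], [255, [-0.0042, 0.0095, -0.0], 0]]
```

Call:
servo_tool --moves '[[255,[-0.0104,-0.0005,0],0],[255,[-0.0104,0.0012,0],0],[255,[-0.0101,0.003,0],0],[255,[-0.0094,0.0047,0],0],[255,[-0.0085,0.0062,0],0],[255,[-0.0073,0.0075,0],0],[255,[-0.0059,0.0087,0],0],[255,[-0.0042,0.0095,0],0]]'

```text
time: 28.25
tool_pos: [0.5141, 0.0199, 0.3042]
tcp_rot: [2.172, 2.189, -0.01]
wrist_force: [-0.8, 7.9, -0.5]
width: 0.27
```

```bash
python3 -c "
from h import *
arc([8,7,4,3,1,0,0,0],bias=.0013)"
```

```text
t 28.25 pos [0.5141 0.0199 0.3042] yaw 1.578 tilt -0.998 F [-0.77  7.92 -0.52] w 0.270
ang -107.3 r 0.0603 Ftan(ccw+) -3.09 Frad -7.33
toolz [ 0.036 -0.045 -0.998]
[[255, [-0.0007, 0.0084, 0.0], 0], [255, [0.0006, 0.0074, 0.0], 0], [255, [0.0013, 0.0042, 0.0], 0], [255, [0.0015, 0.003, 0.0], 0], [255, [0.0014, 0.0009, 0.0], 0], [255, [0.0013, -0.0001, 0.0], 0], [255, [0.0013, -0.0001, 0.0], 0], [255, [0.0013, -0.0001, 0.0], 0]]
```

Call:
servo_tool --moves '[[255,[-0.0003,0.0084,0],0],[255,[0.0008,0.0074,0],0],[255,[0.0014,0.0052,0],0],[255,[0.0015,0.003,0],0],[255,[0.001,0.001,0],0],[255,[0.0005,0,0],0],[255,[0.0003,0,0],0],[255,[0,0,0],0]]'

```text
time: 28.92
tool_pos: [0.5444, 0.0189, 0.3043]
tcp_rot: [2.168, 2.184, -0.028]
wrist_force: [0.5, -2.6, 0.0]
width: 0.267
```

```bash
python3 -c "
from h import *
arc([0.5]*8,bias=.000)"
```

```text
t 28.92 pos [0.5444 0.0189 0.3043] yaw 1.577 tilt -0.998 F [ 0.46 -2.57  0.01] w 0.267
ang -78.1 r 0.0599 Ftan(ccw+) -0.08 Frad 2.61
toolz [ 0.033 -0.058 -0.998]
[[255, [0.0001, 0.0005, 0.0], 0], [255, [0.0001, 0.0005, 0.0], 0], [255, [0.0001, 0.0005, 0.0], 0], [255, [0.0001, 0.0005, 0.0], 0], [255, [0.0001, 0.0005, 0.0], 0], [255, [0.0001, 0.0005, 0.0], 0], [255, [0.0001, 0.0005, 0.0], 0], [255, [0.0001, 0.0005, 0.0], 0]]
```

The grip is at −78.1°, i.e. 719° from first touch. Tolerance is ±45°. Releasing and lifting.

Call:
servo_tool --moves '[[60,[0,0,0],0],[60,[0,0,0],0],[60,[0,0,0],0],[60,[0,0,-0.005],0],[60,[0,0,-0.015],0],[60,[0,0,-0.02],0],[60,[0,0,-0.02],0],[60,[0,0,-0.01],0]]'

```text
time: 29.58
tool_pos: [0.5409, 0.0262, 0.3749]
tcp_rot: [2.167, 2.188, -0.022]
wrist_force: [-0.5, -0.2, 0.1]
width: 0.762
```

```bash
python3 - <<'E'
from h import *
s=show()
p=s["tool_pos"]
d=np.array([.362,.215,.375])-p;print(d)
w=[p+d*i/11 for i in range(1,12)]
print(json.dumps(rows(p,yaw(s),w,200)))
E
```

```text
t 29.58 pos [0.5409 0.0262 0.3749] yaw 1.580 tilt -0.998 F [-0.53 -0.23  0.1 ] w 0.762
[-1.78853257e-01  1.88828131e-01  7.42926891e-05]
[[200, [0.0173, -0.0161, -0.0], 0], [200, [0.0173, -0.0161, -0.0], 0], [200, [0.0173, -0.0161, -0.0], 0], [200, [0.0173, -0.0161, -0.0], 0], [200, [0.0173, -0.0161, -0.0], 0], [200, [0.0173, -0.0161, -0.0], 0], [200, [0.0173, -0.0161, -0.0], 0], [200, [0.0173, -0.0161, -0.0], 0], [200, [0.0173, -0.0161, -0.0], 0], [200, [0.0173, -0.0161, -0.0], 0], [200, [0.0173, -0.0161, -0.0], 0]]
```

Call:
servo_tool --moves '[[255,[0.026,-0.024,0],0],[255,[0.028,-0.026,0],0],[255,[0.028,-0.026,0],0],[255,[0.028,-0.026,0],0],[255,[0.027,-0.026,0],0],[255,[0.027,-0.026,0],0],[255,[0.012,-0.012,0],0],[255,[0,0,0],0]]'

```text
time: 30.25
tool_pos: [0.3707, 0.207, 0.3651]
tcp_rot: [2.169, 2.177, 0.003]
wrist_force: [-0.1, -0.3, -0.2]
width: 0.0
```

```bash
python3 - <<'E'
from h import *
s=show()
for n in("scene","top"):
    c=bot.read_camera(n);np.savez(n+"3.npz",**c)
cs,ct=load("scene3.npz"),load("top3.npz")
cv2.imwrite("pics/s3.png",cv2.resize(cs["pixels"][110:230,280:440,::-1],None,fx=5,fy=5,interpolation=cv2.INTER_CUBIC))
cv2.imwrite("pics/t3.png",ct["pixels"][:,:,::-1])
print(np.array([.362,.215,.375])-bot.read_state()["tool_pos"])
E
```

```text
t 30.25 pos [0.3707 0.207  0.3651] yaw 1.573 tilt -0.998 F [-0.08 -0.29 -0.22] w 0.000
[-0.0107273   0.00959791  0.00964612]
```

View pics/s3.png

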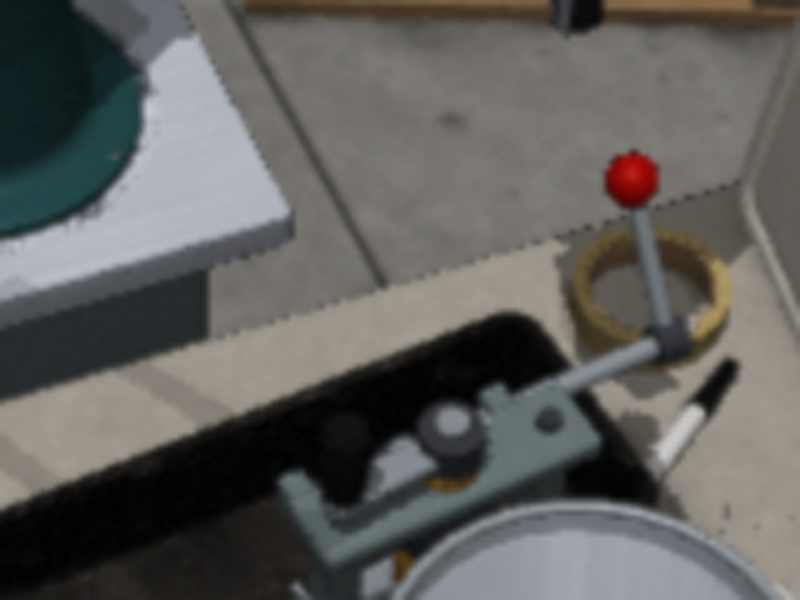

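View pics/t3.png

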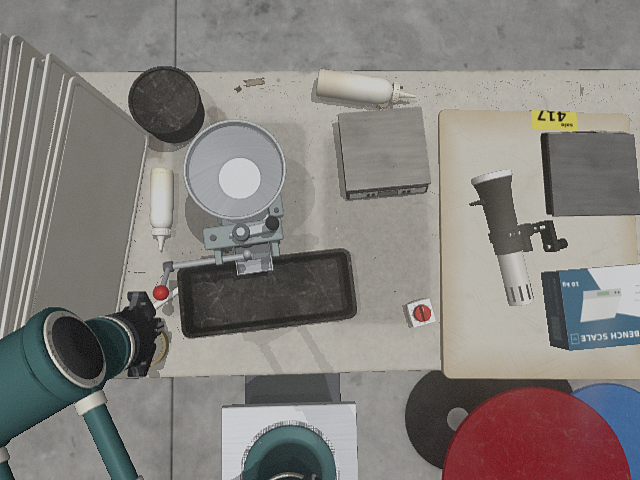

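The grip stays where it was left, with its top at about (271,223) in the top view. The ball has not moved, at (162,292). The shut fingers are just in front of the ball, so I'll lower them and push back.

Call:
servo_tool --moves '[[255,[0.009,-0.003,0],0],[255,[0,0,0.01],0],[255,[0,0,0.015],0],[255,[0,0,0.015],0],[255,[0,0,0.014],0],[255,[0,0,0.004],0],[255,[0,0,0],0],[255,[0,0,0],0]]'

```text
time: 31.02
tool_pos: [0.3789, 0.2079, 0.3024]
tcp_rot: [2.179, 2.161, 0.002]
wrist_force: [-0.2, -1.3, 0.3]
width: -0.001
```

```bash
python3 - <<'E'
from h import *
s=show();print(np.round(s["q"],2))
ct=load("top3.npz"); g=ray(ct,271.3,223.5,.325); print(g,np.degrees(np.arctan2(*(g[:2]-A)[::-1])))
E
```

```text
t 31.02 pos [0.3789 0.2079 0.3024] yaw 1.561 tilt -0.997 F [-0.15 -1.32  0.3 ] w -0.001
[ 0.5  -0.25  2.04 -0.07  1.33  0.52]
[0.5403269  0.01812917 0.325     ] -82.01621211394819
```

Call:
servo_tool --moves '[[255,[0.008,0.004,0.002],0],[255,[0.001,0.01,0],0],[255,[0.001,0.01,0],0],[255,[0.001,0.01,0],0],[255,[0.001,0.01,0],0],[255,[0.001,0.01,0],0],[255,[0.001,0.01,0],0],[255,[0.001,0.006,0],0]]'

```text
time: 31.68
tool_pos: [0.4522, 0.2246, 0.326]
tcp_rot: [2.183, 2.162, 0.007]
wrist_force: [-1.3, -0.4, -1.7]
width: -0.002
```

```bash
python3 - <<'E'
from h import *
s=show()
c=bot.read_camera("scene")
cv2.imwrite("pics/s4.png",cv2.resize(c["pixels"][90:210,320:480,::-1],None,fx=5,fy=5,interpolation=cv2.INTER_CUBIC))
E
```

```text
t 31.68 pos [0.4522 0.2246 0.326 ] yaw 1.560 tilt -0.998 F [-1.29 -0.43 -1.71] w -0.002
```

View pics/s4.png

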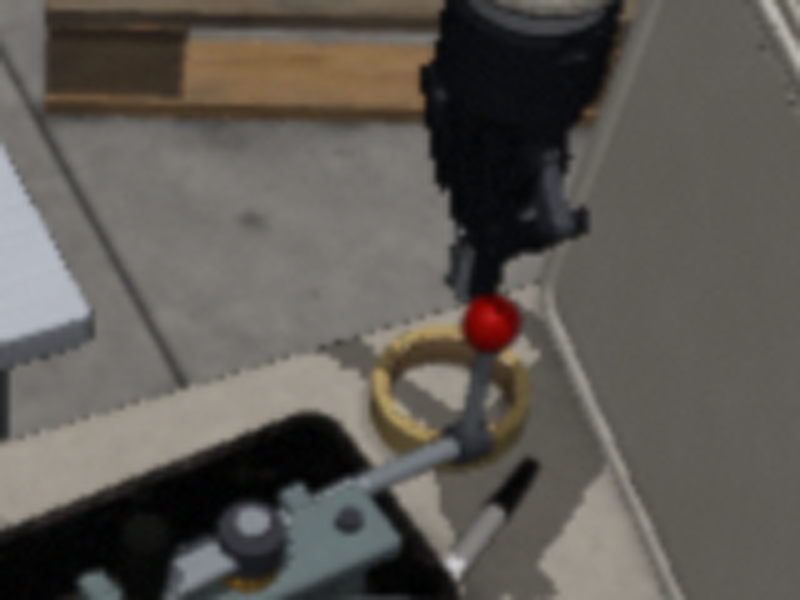

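The ball moved part way back (now at scene (418,154)). But the fingers rode up its face to z = 0.326, so I'll back off, lower, and push again with a small downward hold.

Call:
servo_tool --moves '[[255,[-0.002,-0.018,0],0],[255,[0,-0.012,0],0],[255,[0,-0.002,0.006],0],[255,[0,0,0.012],0],[255,[0,0,0.012],0],[255,[0,0,0.006],0],[255,[0,0,0],0],[255,[0,0,0],0]]'

```text
time: 32.4
tool_pos: [0.4236, 0.2214, 0.2799]
tcp_rot: [2.183, 2.163, 0.002]
wrist_force: [1.0, 0.2, -1.0]
width: 0.001
```

```bash
python3 - <<'E'
from h import *
s=show();print(Ro.from_rotvec(s["tcp_rot"]).as_matrix().round(3))
c=bot.read_camera("scene");np.savez("scene5.npz",**c)
cv2.imwrite("pics/s5.png",cv2.resize(c["pixels"][90:210,320:480,::-1],None,fx=5,fy=5,interpolation=cv2.INTER_CUBIC))
im=c["pixels"].astype(int); m=((im[...,0]>120)&(im[...,1]<70)&(im[...,2]<70)).astype(np.uint8)
k,l,st,ce=cv2.connectedComponentsWithStats(m)
for i in range(1,k):
    if st[i,4]>20: print(st[i],ce[i])
D=np.array([.992,.123]);Y=np.array([-.123,.992])
for b in np.arange(0.1,1.3,.1):
    th=b-.7; xy=A+D*(-.0397+.085*np.sin(th))+Y*.155
    print(round(b,1),xy.round(3),round(.212+.085*np.cos(th),3),proj(c,[*xy,.212+.085*np.cos(th)]).round(1))
E
```

```text
t 32.40 pos [0.4236 0.2214 0.2799] yaw 1.560 tilt -0.998 F [ 1.    0.18 -0.95] w 0.001
[[ 0.01   0.999  0.05 ]
 [ 0.999 -0.008 -0.048]
 [-0.047  0.05  -0.998]]
[415 151   9   7  39] [419.07692308 154.02564103]
[197 239  13  13  84] [202.3452381  245.21428571]
0.1 [0.426 0.22 ] 0.282 [406.7 146.1]
0.2 [0.433 0.221] 0.287 [408.5 146.8]
0.3 [0.441 0.222] 0.29 [410.5 147.8]
0.4 [0.449 0.223] 0.293 [412.5 149.1]
0.5 [0.457 0.224] 0.295 [414.5 150.8]
0.6 [0.465 0.225] 0.297 [416.5 152.7]
0.7 [0.474 0.226] 0.297 [418.5 155. ]
0.8 [0.482 0.227] 0.297 [420.5 157.5]
0.9 [0.49  0.228] 0.295 [422.4 160.2]
1.0 [0.498 0.229] 0.293 [424.2 163.1]
1.1 [0.506 0.23 ] 0.29 [426.  166.2]
1.2 [0.514 0.231] 0.287 [427.5 169.5]
```

View pics/s5.png

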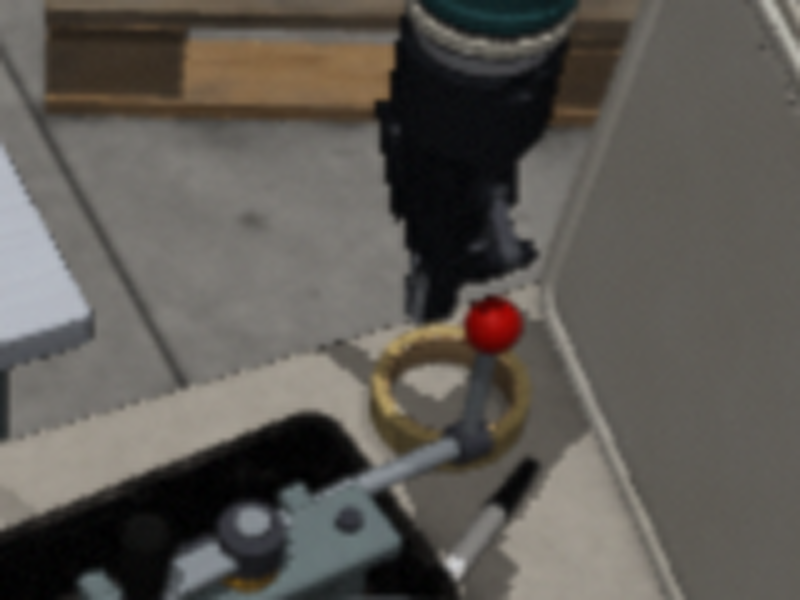

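Brake is now about 0.68 (ball near the predicted pixel). I'll raise slightly and push again.

Call:
servo_tool --moves '[[255,[0,0.004,-0.01],0],[255,[0,0.007,0],0],[255,[0.001,0.007,0.001],0],[255,[0.001,0.007,0.001],0],[255,[0.001,0.007,0.001],0],[255,[0.001,0.007,0.0015],0],[255,[0.001,0.007,0.0015],0],[255,[0.001,0.004,0.001],0]]'

```text
time: 33.12
tool_pos: [0.48, 0.2281, 0.2888]
tcp_rot: [2.182, 2.161, 0.008]
wrist_force: [-1.3, -3.0, 0.0]
width: -0.0
```

```bash
cat > look.py <<'E'
from h import *
import sys
s=show()
c=bot.read_camera("scene")
cv2.imwrite("pics/%s.png"%sys.argv[1],cv2.resize(c["pixels"][90:210,320:480,::-1],None,fx=5,fy=5,interpolation=cv2.INTER_CUBIC))
im=c["pixels"].astype(int); m=((im[...,0]>120)&(im[...,1]<70)&(im[...,2]<70)).astype(np.uint8)
k,l,st,ce=cv2.connectedComponentsWithStats(m)
for i in range(1,k):
    if st[i,4]>20: print(st[i],ce[i])
E
python3 look.py s6
```

```text
t 33.12 pos [0.48   0.2281 0.2888] yaw 1.560 tilt -0.998 F [-1.27 -2.98  0.03] w -0.000
[197 239  13  13  86] [202.39534884 245.30232558]
```

View pics/s6.png

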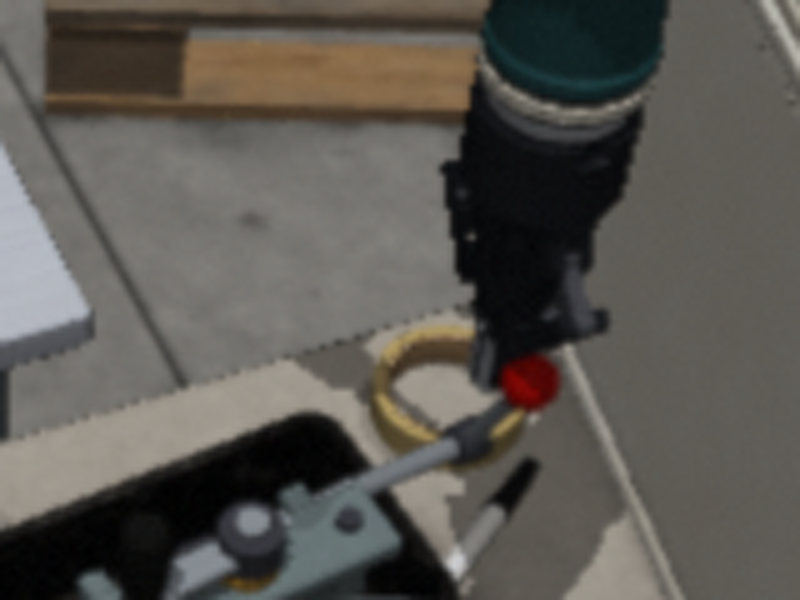

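The ball is at scene (426,166), so brake ≈ 1.1. A little further to the stop.

Call:
servo_tool --moves '[[255,[0,0.003,0.0003],0],[255,[0,0.003,0.0003],0],[255,[0,0.003,0.0003],0],[255,[0,0.003,0.0003],0],[255,[0,0.003,0.0003],0],[255,[0,0.003,0.0003],0],[255,[0,0.003,0.0003],0],[255,[0,0.002,0],0]]'

```text
time: 33.83
tool_pos: [0.4872, 0.2287, 0.2871]
tcp_rot: [2.202, 2.182, -0.04]
wrist_force: [-7.2, -0.5, 2.9]
width: 0.001
```

```bash
python3 look.py s7
```

```text
t 33.83 pos [0.4872 0.2287 0.2871] yaw 1.561 tilt -0.999 F [-7.24 -0.52  2.86] w 0.001
[197 239  13  13  86] [202.26744186 245.3372093 ]
```

View pics/s7.png

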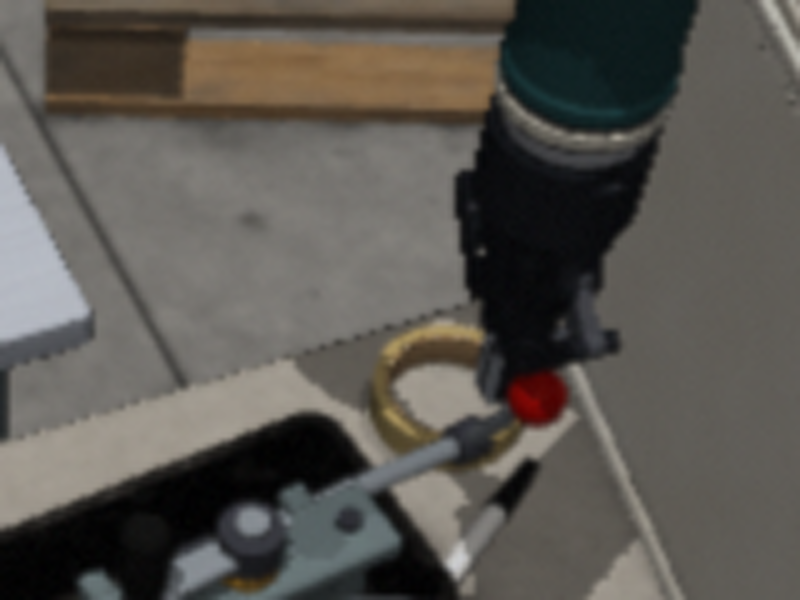

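The ball is at scene (427.6,169.6), matching the 1.2 rad prediction, and the push met 7 N: it is at the stop. Backing off and rising clear.

Call:
servo_tool --moves '[[255,[0,-0.01,0],0],[255,[0,-0.015,0],0],[255,[0,-0.02,0],0],[255,[0,-0.015,-0.01],0],[255,[0,0,-0.03],0],[255,[0,0,-0.03],0],[255,[0,0,-0.02],0],[255,[0,0,0],0]]'

```text
time: 34.55
tool_pos: [0.4204, 0.2318, 0.3763]
tcp_rot: [2.198, 2.18, -0.043]
wrist_force: [0.4, 0.5, 0.4]
width: 0.004
```

```bash
python3 look.py s8; python3 - <<'E'
from h import *
c=bot.read_camera("top"); t0=load("top0.npz")
cv2.imwrite("pics/t8.png",c["pixels"][:,:,::-1])
d=cv2.absdiff(c["pixels"],t0["pixels"]).max(2)
for n,(x0,y0,x1,y1) in dict(scale=(335,105,435,205),timer=(400,295,440,330),bin=(240,245,360,340)).items(): print(n,(d[y0:y1,x0:x1]>40).sum())
E
```

```text
t 34.55 pos [0.4204 0.2318 0.3763] yaw 1.562 tilt -0.999 F [0.42 0.45 0.43] w 0.004
[424 164   9   8  58] [427.75862069 167.51724138]
[197 239  13  13  83] [202.3253012  245.14457831]
scale 72
timer 0
bin 127
```

View pics/s8.png

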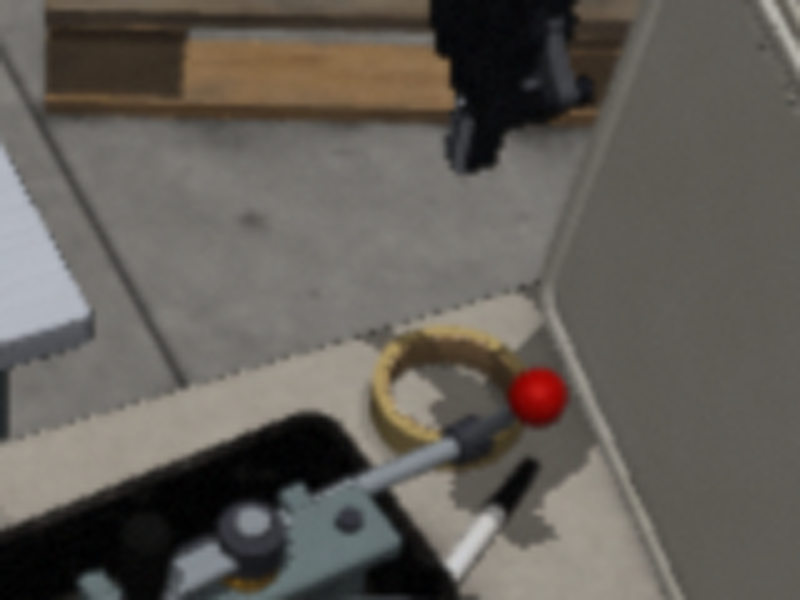

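View pics/t8.png

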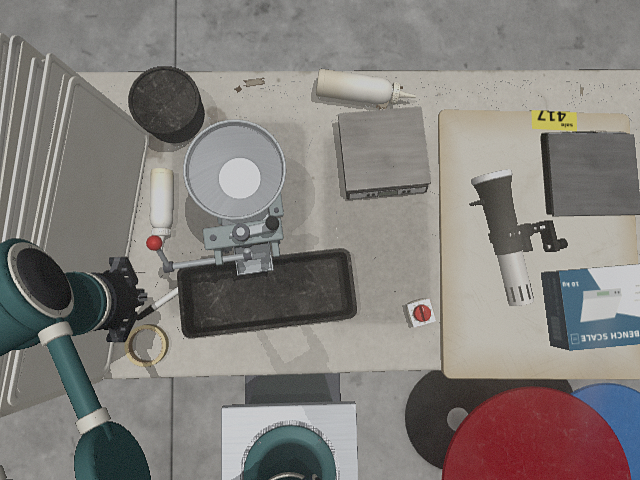

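The ball stays at the stop, the grip is still at about (271,223), and bin, scale and timer are in place. Handing in.

```bash
python3 -c "
from workcell import bot
print(bot.read_state()['joint_vel'].round(3)); print(bot.finish_job())"
```

```text
[-0.003  0.024  0.047  0.002 -0.004 -0.001]
the job is handed in; nothing more can be done
None
```

The hopper is set and handed in after about 35 s on the robot's clock: gate seated, crank backed off two turns, brake lever swung over to its stop. The hand-in gave no verdict.

- **Seating:** I turned the crank clockwise about 339° until the tangential force at the grip rose from about 1.7 N to 7.5 N. That put first touch at about −77.3°, roughly ±1.5°. The grip went about 3.4 mm past touch, well under the 12 mm limit.
- **Backing off:** I turned it back about 719° from first touch by the arm's own reading. A camera check afterwards put the grip about 4° from the arm's reading, against a tolerance of ±45°. It had not visibly moved after the brake was set.
- **Brake:** The first push rode up over the ball at about 0.7 rad, so I backed off, lowered the fingers and pushed again. The lever met its stop with 7 N. The ball then stood about where it should be for 1.2 rad, and stayed there after I let go.
- **Surroundings:** The bin, scale and timer looked unmoved in the top view compared with the start, and the gripper was clear of everything.
- **Not as planned:** The first crawl call did not move the crank, and the tool picked up about 3–4° of tilt while cranking. Neither affected the result as far as I could see.

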